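Turn a bisque coaster foot-up with a lifter

ROBOT

A 6-joint arm with a two-finger parallel gripper is mounted at the origin on a cart in front of the work surface, level with it; the furniture and walls round the work are solid. World frame = base frame: x ahead of the robot, y to its left, z up, the work surface at z = 0. Lengths are in m, angles in degrees, forces in N, time in s.
With the tool pointing down it reaches from about 0.225 to 0.875 m from the base axis. Payload 3.4 kg.
Tool frame: the origin (TCP) lies midway between the tips of the shut fingers; the grasp point (between the pads) lies 19 mm behind it; z points along the fingers, y is the direction in which the jaws open and shut (so a half turn about z gives the same grasp; the last joint's range is limited). The gripper opens to 85 mm and grips with 20 to 120 N. Pads are 22 mm wide; open, the fingers measure 114 mm over their backs; the gripper's body (76 mm by 85 mm) begins 54 mm behind the grasp point. The pads swing forward as they close: fully open they stand 13 mm farther back than shut.
Start: joints at [-82.563, 15.808, 86.224, -0, 77.962, -6.933], TCP at [0.143, -0.557, 0.231] pointing down, gripper open.
Joint ranges: [-165.64, 165.64], [-43.16, 119.46], [12.63, 154.43], [-67.54, 247.53], [6.08, 155.33], [-154.97, 154.97]. Speed limits (degrees/s): [147.25, 147.25, 180, 180, 180, 180].

INTERFACE

Orientations are given as [roll, pitch, yaw] about the fixed x, y, z axes, in that order (R = Rz(yaw) Ry(pitch) Rx(roll)).
In Python, from workcell import observe, camera, close_job, recognise gives the robot as it stands.
- The arm moves only by the tool step_arm, never from a script. Its arguments are lists of equal length, an entry for each row: "offset": the shift along the tool's x, y, z in mm, a list of three; "turn": the turn, a rotation vector about the tool's x, y, z in rad, a list of three; "claw": the closure, from 0 (fully open) to 1 (shut). A call has 1 to 10 rows; each row is the pose to reach, as a shift and turn from the pose measured when the call began, along the tool's axes at that moment; what a row does not reach only later rows make up. A row lasts 1/8 s, in which the tool goes at most 62.5 mm and 10.7 degrees, less where a joint would pass 70% of its speed; a pose out of reach is approached as far as the arm can. A call with a gripper value outside its range is refused whole. The fingers move at their own pace and stop on an object; the grip force is fixed at half the most. Time passes only in rows, so rows that repeat a pose let the fingers close. It gives the time, the measured TCP pose, the force and the opening at its end, in the units of the state.
- observe(): the state, without advancing time (a new reading comes with each control period).
- camera(name): name is "side" or "top" or "wrist"; returns a dict with "frame" (480x640x3 uint8, red, green, blue), "K" (3x3 intrinsics, pixels), "T" (4x4, takes a point from camera to world coordinates). Camera axes: x right, y down, z forward; pixel columns grow to the right and rows downward; lengths in m; the calibration is good to about 2 mm. A picture is of the moment at which its call begins. There is no depth.
- close_job(): hands the job in, once; it reports no verdict.
Trained networks look in a picture, given as the dict that the camera call returned (one of the last four; its "shot" number tells which), for a name from the list of things; names that differ only in an ending like _2 or _b are one class to them, and where a whole thing is asked for, a point or a joint stands for the part that bears it (a point fixed in the world has none). Each returns a list of dicts, best first, with "p" (0 to 1); they miss things now and then, are a little off and sometimes report something else, mostly with a low value. They report only what shows in the picture. A call takes as long as a camera call.
- recognise(query, picture): "centre" ([x, y, z] in m, in the coordinates of the camera as it stood for that picture, good to about 4 mm: the middle of the surface that is visible of it).
The state is a dict: "t": time; "q": joint angles; "joint_velocities": joint speeds; "joint_torque": joint torques, N m; "position": TCP position; "eef_rot": TCP orientation; "contact_force": force on the tool from outside, world axes, zero at the start; "torque": the same for the moment, N m; "gripper_width": finger opening in m.
Only numpy, scipy, OpenCV 4.12 (cv2) and the standard library are available. Lean on these libraries where they do the work, as an engineer would, in place of code of your own. Each camera call takes 0.05 s, during which the arm holds its last target.

TASK

The bisque coaster stands on its foot ring on the lower level of the wooden board. Take the flat metal lifter by its handle and use it to tip the coaster over the step so that it lies foot ring up on the upper level, then slide it with the lifter up to the fence and bed it there with a steady push of about 8 N for a second, never over 15 N, since its rim chips easily. Touch the coaster with nothing but the lifter (finger grease spoils the glaze); leave the wax pot where it is, and finally lay the lifter down flat on its blade, clear of the coaster.

Things in the scene. Friction and masses are not known exactly. Their poses are not given: they have to be found in the camera images.
- step (a point): Middle of the top edge of the step of a fixed two-level wooden board, 150 mm wide, on the upper surface (25 mm above the table). x: level, from lower to upper level; y: along the step; z: up. Lower level: 190 mm to -x, 15 mm lower. Upper: 170 mm to +x; across it a 14 mm high fence is clamped, its face anywhere from x = 117 to 155 mm. A lamp, 340 mm high, stands past it.
- coaster_center (a point): Centre, half-way up, of a loose round bisque coaster, 110 mm across, 13 mm high, 0.11 to 0.23 kg: a disc 8 mm thick on a foot ring 70 mm in outer diameter and 5 mm high, so the disc's outer 20 mm overhang the surface by 5 mm. z points from foot ring to flat face (up at the start). Its rim starts 5 to 40 mm from the step.
- lifter_grip (a point): Centre of the handle bar (100 x 22 x 26 mm high, wood) of a loose lifter like a small plasterer's float, 0.22 kg, lying on its steel blade (120 x 80 x 2.5 mm), whose underside is 58 mm below. x: along the handle to the working edge, 85 mm ahead (back edge 35 mm behind); y: across; z: up. Posts at x = +-30 mm, 10 mm thick.
- wax_pot_center (a point): Squat whitish wax pot, 67 mm across and 34 mm high, standing loose on the table beside the lower end of the board; its centre. Not to be moved.

How it is judged (in metres and radians):
On the way, in this order (a step that is already met when the one before it is completed fails the run):
1. the coaster is raised on edge by the lifter (angle between coaster_center's own z axis and vertical above 0.7 rad and contact force between lifter and coaster above 0.05 N), for 0.1 s.
2. the coaster lies foot ring up on the upper level (angle between coaster_center's own z axis and vertical above 3 rad and x of coaster_center in the frame of step above 0.015 m and z of coaster_center in the frame of step below 0.015 m), for 0.2 s.
3. the lifter presses the coaster against the fence (contact force between each of lifter, fence and coaster above 4 N and angle between coaster_center's own z axis and vertical above 3 rad), for 0.3 s.
At the end, for the whole second after the job is handed in: The coaster lies flat, foot ring up, on the upper level where it was pressed against the fence, not more than 10 mm over a side edge; the lifter lies flat on its blade on the table or the board, not touching the coaster (angle between coaster_center's own z axis and vertical above 3.05 rad and x of coaster_center in the frame of step between 0.055 and 0.106 m and y of coaster_center in the frame of step between -0.03 and 0.03 m and z of coaster_center in the frame of step between 0.002 and 0.011 m and contact force between lifter and coaster below 0.05 N and angle between lifter_grip's own z axis and vertical below 0.1 rad and height (world z) of lifter_grip between 0.04 and 0.09 m).
It fails at once if the fingers or the arm touch the coaster (contact force between any of the fingers, the arm and coaster above 0.3 N).
It fails at once if the coaster falls off the board to the table (z of coaster_center in the frame of step below -0.016 m).
It fails at once if the wax pot is moved more than 20 mm (distance of wax_pot_center from where it was at the start of the episode above 0.02 m).
It fails at once if the turned coaster is pushed with more than 15 N (contact force between lifter and coaster above 15 N and angle between coaster_center's own z axis and vertical above 3 rad).
It also fails if it takes over 72 s, if anything falls off the work surface, if the arm or the gripper's body presses on something with over 40 N, if the wrist force passes 120 N, or if a joint passes its speed limit or range.

## Working session

There is one attempt and no reset: what is moved stays moved. The work goes in short steps, Python scripts to look and compute and a tool call to move; the robot and the scene stay as the last step left them, time stands still between calls to the robot, and variables do not carry over. Pictures are saved under pics/ and viewed, and the job is handed in when it is done.

Besides the shell and the picture viewer there is one more tool, called after "Call:" as a command line: name --argument value ..., lists and objects as JSON in quotes. step_arm: Moves the arm, as the interface text tells. Its arguments: {"type":"object","properties":{"offset":{"type":"array","items":{"type":"array","items":{"type":"number"}}},"turn":{"type":"array","items":{"type":"array","items":{"type":"number"}}},"claw":{"type":"array","items":{"type":"number"}}},"required":["offset","turn","claw"]}

```bash
ls -la; mkdir -p pics
cat > h.py <<'E'
import numpy as np, cv2
from workcell import observe, camera, close_job, recognise
from scipy.spatial.transform import Rotation as R
def shot(name, fn):
    c=camera(name); cv2.imwrite('pics/'+fn,c['frame'][:,:,::-1]); return c
def rec(q,c):
    out=[]
    for d in recognise(q,c)[:3]:
        p=c['T']@np.r_[d['centre'],1]; out.append((round(d['p'],2),np.round(p[:3],4).tolist()))
    return out
def pose():
    s=observe(); return np.array(s['position']), s
def ray(c,u,v):
    d=np.linalg.inv(c['K'])@[u,v,1]; d=c['T'][:3,:3]@d; return c['T'][:3,3], d/np.linalg.norm(d)
def onplane(c,u,v,z):
    o,d=ray(c,u,v); return o+d*(z-o[2])/d[2]
def proj(c,p):
    q=np.linalg.inv(c['T'])@np.r_[p,1]; q=c['K']@q[:3]; return q[:2]/q[2]
E
python3 - <<'E'
from h import *
print(observe())
for n in ['side','top','wrist']:
    c=shot(n,n+'0.png'); print(n,np.round(c['K'],1).tolist(),np.round(c['T'],4).tolist())
    for q in ['step','coaster_center','lifter_grip','wax_pot_center']:
        try: print(q,rec(q,c))
        except Exception as e: print(q,e)
E
```

```text
total 12
drwxr-xr-x  3 agent agent 4096 Dec  6 22:56 .
drwxr-xr-x 23 root  root  4096 Dec  6 22:56 ..
drwxr-xr-x  2 agent agent 4096 Dec  6 22:56 pics
{'t': 0.0, 'q': array([-8.25647745e+01,  1.58483723e+01,  8.62955930e+01,  6.27004200e-04,
        7.79622985e+01, -6.93288117e+00]), 'joint_velocities': array([-0.07532157, -0.00729212,  0.05096684, -0.01095351,  0.06041194,
       -0.11962477]), 'joint_torque': array([ 1.78496786e-03, -4.16763926e+01, -2.45802963e+01, -4.95109873e-07,
        1.10570889e-02, -1.59130019e-05]), 'position': array([ 0.14261507, -0.55648462,  0.23042966]), 'eef_rot': array([-1.79894587e+02, -1.34352182e-02,  1.43679630e+01]), 'contact_force': array([ 0.03008269, -0.29818829,  0.1690981 ]), 'torque': array([-0.02451075,  0.02573169, -0.0041623 ]), 'gripper_width': 0.08522538059953626}
side [[465.4, 0.0, 321.8], [0.0, 465.4, 233.0], [0.0, 0.0, 1.0]] [[0.55, 0.6735, -0.4939, 0.9281], [0.8351, -0.4504, 0.3158, -0.4757], [-0.0098, -0.5861, -0.8101, 0.7499], [0.0, 0.0, 0.0, 1.0]]
step [(0.8, [0.5664, -0.0652, 0.0226]), (0.23, [0.5802, -0.3819, -0.0004])]
coaster_center [(0.76, [0.5831, -0.1619, 0.0236])]
lifter_grip [(0.6, [0.5791, -0.3805, -0.0016])]
wax_pot_center [(0.6, [0.4324, -0.2615, 0.0186])]
top [[603.2, 0.0, 320.0], [0.0, 603.2, 237.6], [0.0, 0.0, 1.0]] [[-0.0282, -0.9827, 0.1833, 0.3267], [-0.9996, 0.0281, -0.0031, -0.214], [-0.0021, -0.1833, -0.9831, 1.0715], [0.0, 0.0, 0.0, 1.0]]
step [(0.79, [0.5504, -0.0465, 0.0265])]
coaster_center [(0.95, [0.5759, -0.155, 0.0257])]
lifter_grip [(0.8, [0.5629, -0.3667, 0.0023])]
wax_pot_center [(0.57, [0.4413, -0.2573, 0.0182])]
wrist [[370.0, 0.0, 321.8], [0.0, 370.0, 234.2], [0.0, 0.0, 1.0]] [[0.2468, -0.9286, -0.277, 0.2133], [-0.9691, -0.2362, -0.0716, -0.539], [0.0011, 0.2861, -0.9582, 0.374], [0.0, 0.0, 0.0, 1.0]]
step []
coaster_center []
lifter_grip []
wax_pot_center []
```

View pics/side0.png

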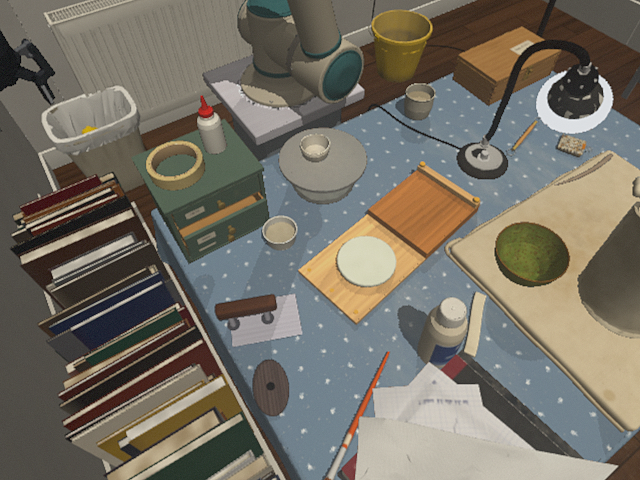

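View pics/top0.png

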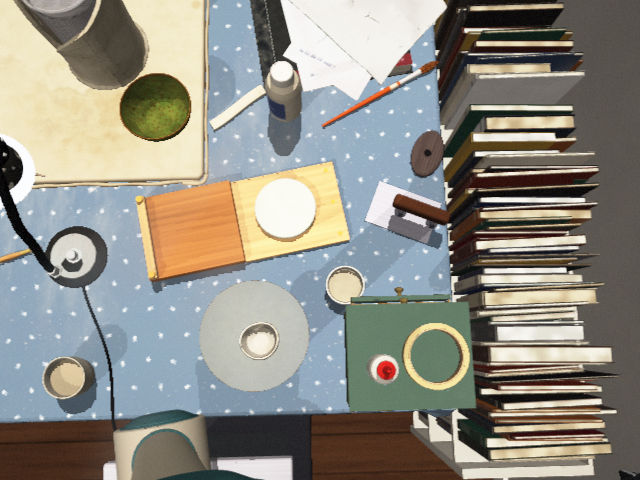

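View pics/wrist0.png

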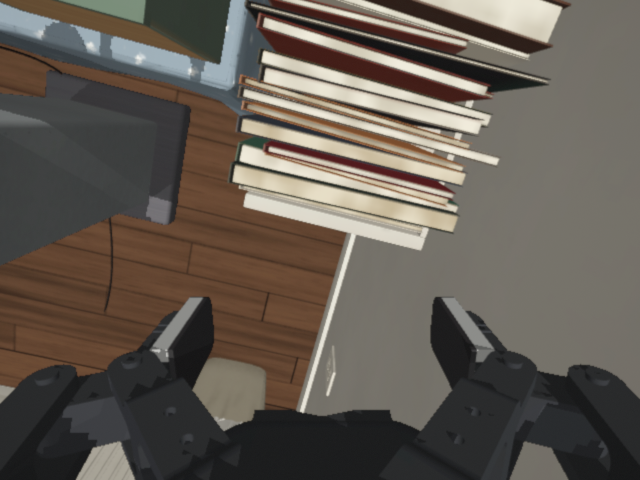

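Run:
```python
import cv2
a=cv2.imread('pics/top0.png'); cv2.imwrite('pics/top0a.png',cv2.resize(a[150:290,130:350],None,fx=3.6,fy=3.6,interpolation=cv2.INTER_CUBIC))
cv2.imwrite('pics/top0b.png',cv2.resize(a[160:260,350:470],None,fx=6,fy=6,interpolation=cv2.INTER_CUBIC))
a=cv2.imread('pics/side0.png'); cv2.imwrite('pics/side0a.png',cv2.resize(a[150:330,290:490],None,fx=3.3,fy=3.3,interpolation=cv2.INTER_CUBIC))
cv2.imwrite('pics/side0b.png',cv2.resize(a[280:360,205:315],None,fx=7,fy=7,interpolation=cv2.INTER_CUBIC))
```

```text
(no output)
```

View pics/top0a.png

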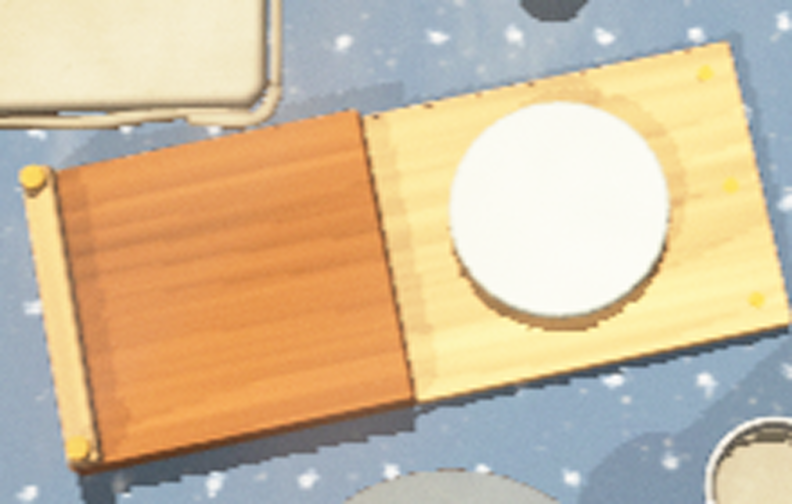

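View pics/top0b.png

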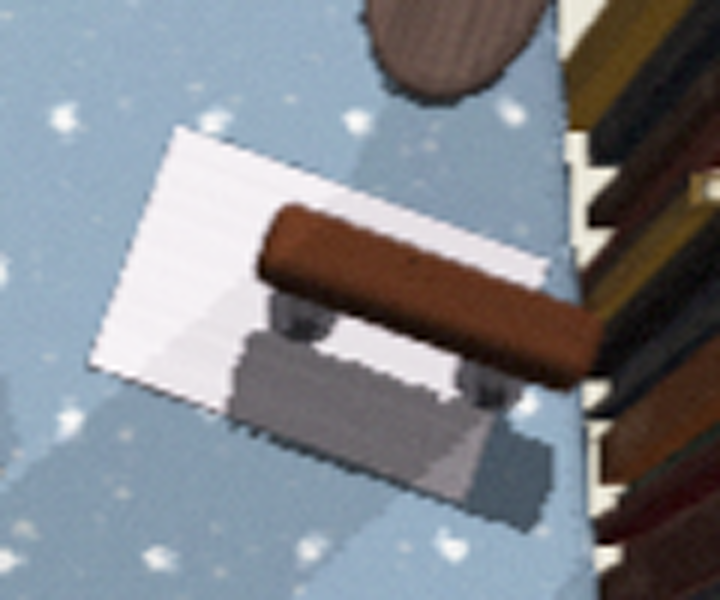

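View pics/side0a.png

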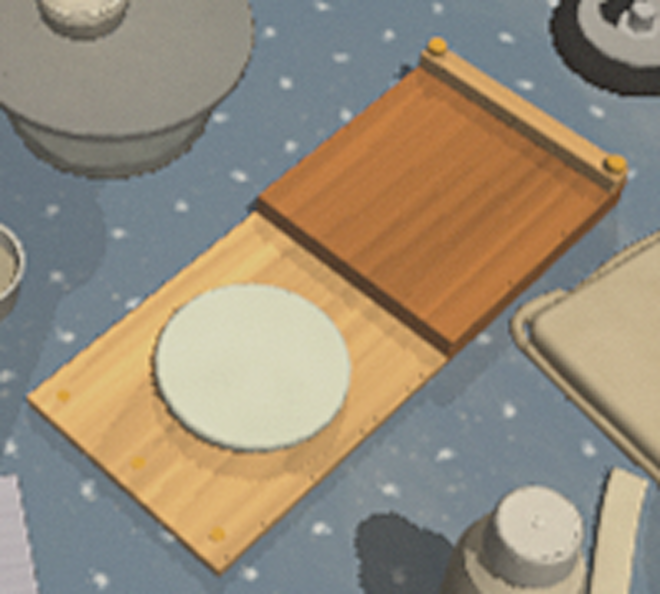

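View pics/side0b.png

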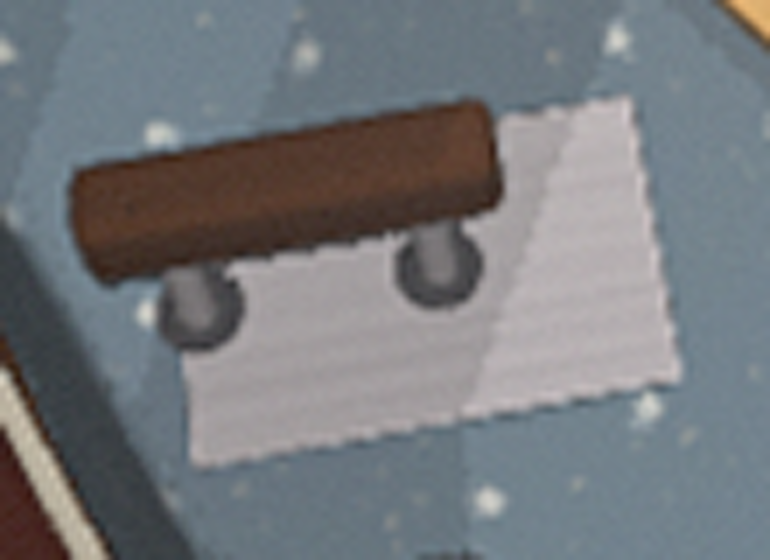

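```bash
cat > m.py <<'E'
from h import *
import pickle
def tri(c1,p1,c2,p2):
    o1,d1=ray(c1,*p1);o2,d2=ray(c2,*p2)
    A=np.stack([d1,-d2],1); s=np.linalg.lstsq(A,o2-o1,rcond=None)[0]
    a=o1+s[0]*d1;b=o2+s[1]*d2
    return (a+b)/2,np.linalg.norm(a-b)
E
python3 - <<'E'
from m import *
S=camera('side');T=camera('top')
def tA(u,v): return ((u+.5)/3.6+130-.5,(v+.5)/3.6+150-.5)
def tB(u,v): return ((u+.5)/6+350-.5,(v+.5)/6+160-.5)
def sA(u,v): return ((u+.5)/3.3+290-.5,(v+.5)/3.3+150-.5)
def sB(u,v): return ((u+.5)/7+205-.5,(v+.5)/7+280-.5)
pts={'stepL(+x)':(tA(360,110),sA(448,352),.025),'stepR':(tA(413,402),sA(257,205),.025),
'low+x':(tA(728,42),sA(220,573),.01),'low-x':(tA(790,325),sA(28,399),.01),
'fencebolt+x':(tA(33,178),sA(614,162),.04),'fencebolt-x':(tA(80,447),sA(437,45),.04),
'edge+x':(tB(180,128),sB(680,378),.0025),'edge-x':(tB(90,365),sB(630,95),.0025),
'coaster':(tA(559,209),sA(252,366),.023),
'back+x':(tB(548,262),sB(190,465),.0025),
}
for k,(t,s,z) in pts.items():
    p,g=tri(T,t,S,s); print(k,np.round(p,4),round(g,4),'T@z',np.round(onplane(T,*t,z),4),'S@z',np.round(onplane(S,*s,z),4))
# fence bottom face line on upper surface in top view
for u,v in [(56,172),(101,462)]: print('fenceface top?',np.round(onplane(T,*tA(u,v),.039),4),np.round(onplane(T,*tA(u,v),.025),4))
for u,v in [(420,70),(612,195)]: print('fence side base',np.round(onplane(S,*sA(u,v),.025),4))
# handle ends in top: axis top centre
for u,v in [(275,235),(590,350)]: print('handle top',np.round(onplane(T,*tB(u,v),.065),4))
for u,v in [(290,138),(480,110)]: print('x')
E
```

```text
stepL(+x) [ 0.6337 -0.0572  0.0157] 0.0013 T@z [ 0.6314 -0.058   0.025 ] S@z [ 0.6372 -0.0631  0.025 ]
stepR [ 0.4853 -0.0821  0.0119] 0.0001 T@z [ 0.4834 -0.0837  0.025 ] S@z [ 0.4932 -0.0891  0.025 ]
low+x [ 0.6681 -0.2426  0.0053] 0.0015 T@z [ 0.6662 -0.2432  0.01  ] S@z [ 0.67   -0.2434  0.01  ]
low-x [ 0.5203 -0.2694  0.0028] 0.0006 T@z [ 0.5189 -0.2693  0.01  ] S@z [ 0.5244 -0.2711  0.01  ]
fencebolt+x [0.5962 0.0986 0.0427] 0.0008 T@z [0.5971 0.0998 0.04  ] S@z [0.5948 0.1004 0.04  ]
fencebolt-x [0.4636 0.073  0.0436] 0.0006 T@z [0.4639 0.0737 0.04  ] S@z [0.4613 0.0761 0.04  ]
edge+x [ 0.6297 -0.3298 -0.0008] 0.0006 T@z [ 0.6286 -0.3297  0.0025] S@z [ 0.6311 -0.3301  0.0025]
edge-x [ 5.560e-01 -2.991e-01 -2.000e-04] 0.0004 T@z [ 0.5554 -0.2991  0.0025] S@z [ 0.5574 -0.2995  0.0025]
coaster [ 0.5797 -0.1561  0.0165] 0.0003 T@z [ 0.5782 -0.1563  0.023 ] S@z [ 0.5828 -0.1591  0.023 ]
back+x [ 5.837e-01 -4.401e-01  3.000e-04] 0.0006 T@z [ 0.5833 -0.4394  0.0025] S@z [ 0.5846 -0.4405  0.0025]
fenceface top? [0.6001 0.0889 0.039 ] [0.6038 0.093  0.025 ]
fenceface top? [0.4566 0.0638 0.039 ] [0.4583 0.0676 0.025 ]
fence side base [0.4624 0.0642 0.025 ]
fence side base [0.6059 0.0931 0.025 ]
handle top [ 0.5785 -0.3486  0.065 ]
handle top [ 0.5423 -0.4365  0.065 ]
x
x
```

Run:
```python
from m import *
S=camera('side');T=camera('top')
for n,t,s in [('tape',(437,356),(175,165)),('gluetip',(385,367),(206,101)),('lamphead',(5,165),(580,90)),('cabcornerSE',(475,407),(144,192))]:
    p,g=tri(T,t,S,s); print(n,np.round(p,3),round(g,4))
a=T['frame'][:,:,::-1]; cv2.imwrite('pics/bkt.png',cv2.resize(a[90:330,400:620],None,fx=2.5,fy=2.5))
a=S['frame'][:,:,::-1]; cv2.imwrite('pics/bks.png',cv2.resize(a[170:480,0:300],None,fx=1.9,fy=1.9))
```

```text
tape [ 0.314 -0.382  0.172] 0.0022
gluetip [ 0.303 -0.297  0.262] 0.0007
lamphead [0.609 0.242 0.242] 0.023
cabcornerSE [ 0.232 -0.45   0.067] 0.0169
```

View pics/bkt.png

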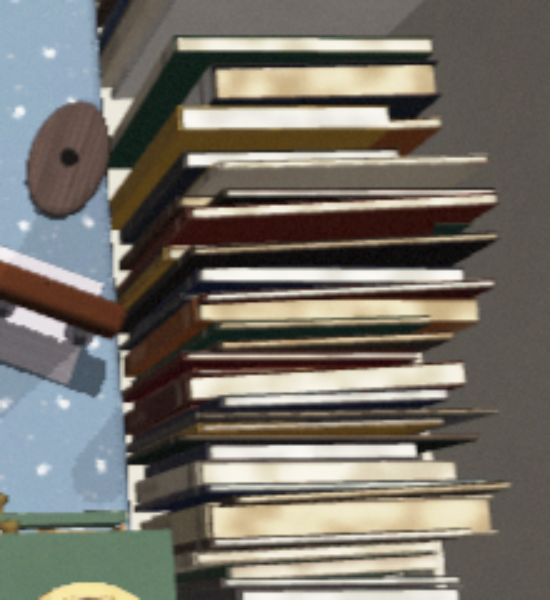

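View pics/bks.png

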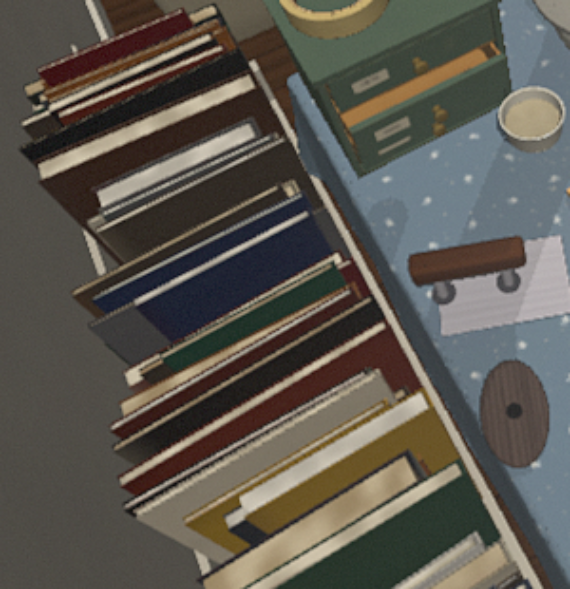

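Call:
step_arm --offset '[[0, 0, -50], [0, 0, -100], [0, 0, -140], [50, -7, -140], [105, -15, -140], [160, -23, -140], [215, -32, -140], [270, -40, -140], [325, -48, -140], [380, -56, -140]]' --turn '[[0, 0, 0], [0, 0, 0], [0, 0, 0], [0, 0, -0.15], [0, 0, -0.3], [0, 0, -0.45], [0, 0, -0.6], [0, 0, -0.75], [0, 0, -0.9], [0, 0, -0.927]]' --claw '[0, 0, 0, 0, 0, 0, 0, 0, 0, 0]'

```text
t: 2.2
position: [0.4985, -0.4076, 0.3714]
eef_rot: [180.0, 0.0, 67.6]
contact_force: [0.8, -1.3, 0.3]
gripper_width: 0.0853
```

```bash
cat >> m.py <<'E'
def delta(target, s=None):
    s=s or observe(); Rm=R.from_euler('xyz',s['eef_rot'],degrees=True).as_matrix()
    return np.round(Rm.T@(np.array(target)-np.array(s['position']))*1000,1)
def dturn(rpy,s=None):
    s=s or observe(); A=R.from_euler('xyz',s['eef_rot'],degrees=True);B=R.from_euler('xyz',rpy,degrees=True)
    return np.round((A.inv()*B).as_rotvec(),4)
E
python3 - <<'E'
from m import *
c=shot('wrist','w1.png'); print(np.round(c['T'],4).tolist())
for q in ['step','coaster_center','lifter_grip']: print(q,rec(q,c))
print(delta([.566,-.379,.371]))
E
```

```text
[[0.9238, -0.3669, -0.1093, 0.5264], [-0.3828, -0.8848, -0.2656, -0.3404], [0.0007, 0.2873, -0.9579, 0.514], [0.0, 0.0, 0.0, 1.0]]
step [(0.55, [0.5575, -0.2331, 0.0124])]
coaster_center [(0.55, [0.5588, -0.2079, 0.0231])]
lifter_grip [(0.81, [0.5627, -0.3732, 0.0056])]
[52.9 52.2 -0.3]
```

View pics/w1.png

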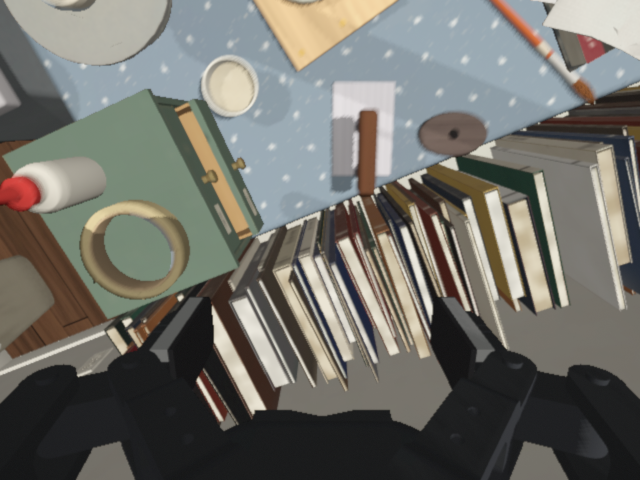

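Run:
```python
from m import *
c=camera('wrist')
for z in (0,.1,.2,.25): print(z,[np.round(onplane(c,u,v,z),3)[:2].tolist() for u,v in [(375,200),(348,208),(362,240),(460,160),(497,190)]])
# blade corners & handle ends
for u,v,z in [(333,82,.0025),(395,82,.0025),(368,110,.071),(368,190,.071),(395,176,.0025)]: print(np.round(onplane(c,u,v,z),4))
```

```text
0 [[0.555, -0.465], [0.516, -0.461], [0.517, -0.513], [0.681, -0.457], [0.717, -0.517]]
0.1 [[0.549, -0.441], [0.517, -0.438], [0.519, -0.48], [0.651, -0.435], [0.68, -0.483]]
0.2 [[0.543, -0.417], [0.519, -0.414], [0.52, -0.446], [0.621, -0.412], [0.643, -0.448]]
0.25 [[0.541, -0.405], [0.52, -0.403], [0.521, -0.429], [0.605, -0.401], [0.624, -0.431]]
[ 0.5579 -0.2993  0.0025]
[ 0.6314 -0.3297  0.0025]
[ 0.5792 -0.3474  0.071 ]
[ 0.5473 -0.4331  0.071 ]
[ 0.5917 -0.4434  0.0025]
```

Call:
step_arm --offset '[[27, 26, 0], [54, 53, 0], [54, 53, 60], [54, 53, 120], [54, 53, 180], [54, 53, 230], [54, 53, 230]]' --turn '[[0, 0, 0], [0, 0, 0], [0, 0, 0], [0, 0, 0], [0, 0, 0], [0, 0, 0], [0, 0, 0]]' --claw '[0, 0, 0, 0, 0, 0, 0]'

```text
t: 3.32
position: [0.562, -0.3782, 0.1369]
eef_rot: [-179.4, -0.1, 67.4]
contact_force: [-1.1, 0.3, 0.7]
gripper_width: 0.0856
```

Run:
```python
from m import *
c=shot('wrist','w2.png'); s=observe(); print(s['position'],s['eef_rot'],s['contact_force']); print(delta([.5668,-.378,.036]), dturn([180,0,67.4]))
```

```text
[ 0.56419865 -0.37962749  0.14036133] [-1.79772361e+02  6.73018983e-03  6.73822001e+01] [-0.23573839 -0.32583285  1.38564051]
[  2.5   2.2 104.4] [-0.004   0.0001 -0.0003]
```

View pics/w2.png

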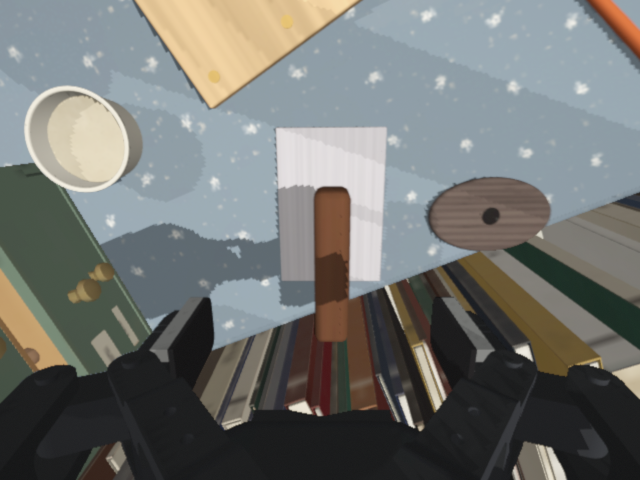

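Run:
```python
from m import *
c=camera('wrist')
for u,v,z in [(332,188,.071),(331,338,.071),(278,128,.0025),(385,128,.0025),(380,281,.0025)]: p=onplane(c,u,v,z);print(np.round(p,4),delta(p))
s=observe();print(s['position'])
```

```text
[ 0.5838 -0.3477  0.071 ] [37.3  3.9 71.7]
[ 0.5459 -0.4387  0.071 ] [-61.2   3.9  71.8]
[ 0.5613 -0.3031  0.0025] [ 70.  -34.1 140.1]
[ 0.6332 -0.3332  0.0025] [ 69.8  43.8 140.2]
[ 0.5882 -0.4454  0.0025] [-51.1  45.4 140.3]
[ 0.56583913 -0.38055483  0.14271487]
```

Call:
step_arm --offset '[[3, 4, 40], [3, 4, 75], [3, 4, 98], [3, 4, 106], [3, 4, 106], [3, 4, 106]]' --turn '[[0, 0, 0], [0, 0, 0], [0, 0, 0], [0, 0, 0], [0, 0, 0], [0, 0, 0]]' --claw '[0, 0, 0, 0, 0, 0]'

```text
t: 4.18
position: [0.5719, -0.3806, 0.039]
eef_rot: [179.7, 0.2, 67.4]
contact_force: [0.6, -0.3, 0.6]
gripper_width: 0.0856
```

Run:
```python
from m import *
c=shot('wrist','w3.png'); s=observe(); print(s['position'],s['eef_rot'],s['contact_force'])
for u,v,z in [(278,128,.0025)]: pass
c=shot('side','s3.png')
```

```text
[ 0.57167646 -0.38037931  0.03868083] [1.79759364e+02 1.45255010e-01 6.74018485e+01] [-0.38448518 -0.49292091 -0.3841592 ]
```

View pics/w3.png

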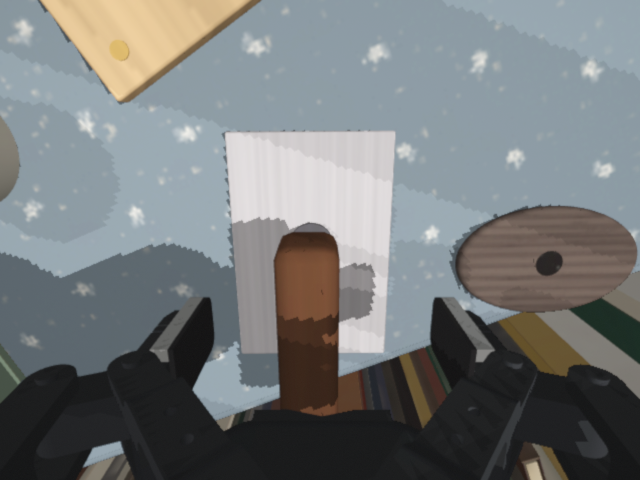

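View pics/s3.png

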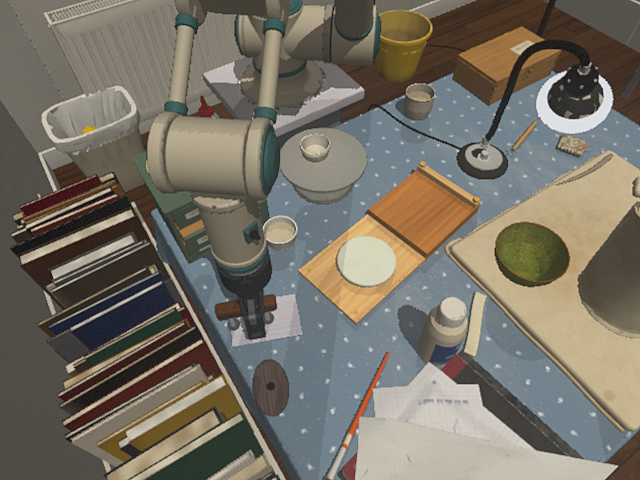

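Run:
```python
from m import *
c=camera('wrist')
for u,v,z in [(307,238,.071),(309,400,.071),(228,132,.0025),(394,132,.0025),(384,352,.0025)]: p=onplane(c,u,v,z);print(np.round(p,4),delta(p))
```

```text
[ 0.5821 -0.3428  0.071 ] [ 38.5  -4.2 -33.1]
[ 0.5587 -0.3989  0.071 ] [-22.4  -4.3 -32.9]
[ 0.5581 -0.3     0.0025] [ 68.8 -43.   35.2]
[ 0.6292 -0.3298  0.0025] [68.7 34.1 35.5]
[ 0.5847 -0.4393  0.0025] [-49.5  35.   35.7]
```

Call:
step_arm --offset '[[0, -4, 3], [0, -4, 3], [0, -4, 3], [0, -4, 3], [0, -4, 3], [0, -4, 3], [0, -4, 3], [0, -4, 3]]' --turn '[[0, 0, 0], [0, 0, 0], [0, 0, 0], [0, 0, 0], [0, 0, 0], [0, 0, 0], [0, 0, 0], [0, 0, 0]]' --claw '[0, 0.5, 1, 1, 1, 1, 1, 1]'

```text
t: 5.32
position: [0.5678, -0.3786, 0.0352]
eef_rot: [179.8, 0.1, 67.4]
contact_force: [-0.1, 0.1, 1.7]
gripper_width: 0.0209
```

Run:
```python
from m import *
c=shot('wrist','w4.png'); s=observe(); print(s['position'],s['eef_rot'],s['contact_force'],s['torque'],s['gripper_width'])
for u,v,z in [(307,238,.071)]: pass
```

```text
[ 0.56779209 -0.37859452  0.03515019] [1.79798224e+02 1.31115863e-01 6.74049238e+01] [ 0.89710687 -0.3281549   1.09750667] [0.00417841 0.03689109 0.03287559] 0.02122552045751124
```

View pics/w4.png

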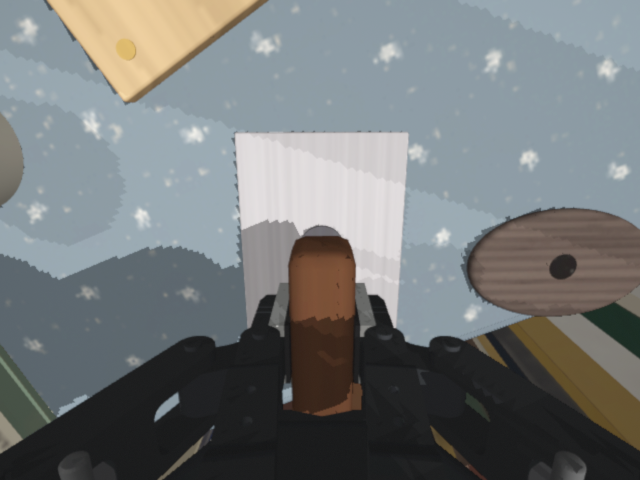

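Call:
step_arm --offset '[[0, 0, -30], [0, 0, -80], [15, 2, -80], [30, 4, -80], [50, 5, -80], [70, 7, -80], [82, 7, -80], [82, 7, -80]]' --turn '[[0, 0, 0], [0, 0, 0], [0, 0, -0.12], [0, 0, -0.24], [0, 0, -0.36], [0, 0, -0.48], [0, 0, -0.572], [0, 0, -0.572]]' --claw '[1, 1, 1, 1, 1, 1, 1, 1]'

```text
t: 6.38
position: [0.6052, -0.3041, 0.1141]
eef_rot: [180.0, 0.1, 100.2]
contact_force: [0.5, -0.8, -2.3]
gripper_width: 0.0213
```

Call:
step_arm --offset '[[0, 0, 0], [0, 0, 0]]' --turn '[[0, 0, 0], [0, 0, 0]]' --claw '[1, 1]'

```text
t: 6.62
position: [0.6048, -0.3045, 0.1137]
eef_rot: [-180.0, 0.1, 100.1]
contact_force: [-0.2, -0.4, -1.8]
gripper_width: 0.0214
```

Run:
```python
from m import *
c=shot('wrist','w5.png'); s=observe(); print(s['position'],s['eef_rot'],s['contact_force'],s['torque'],s['gripper_width'])
shot('side','s5.png');shot('top','t5.png')
```

```text
[ 0.60485269 -0.30460773  0.11381336] [-1.79987111e+02  1.23853127e-01  1.00124216e+02] [-0.01794579  0.95522947 -2.94616326] [-0.00516963 -0.03775582 -0.04622399] 0.021082997857309417
```

View pics/w5.png

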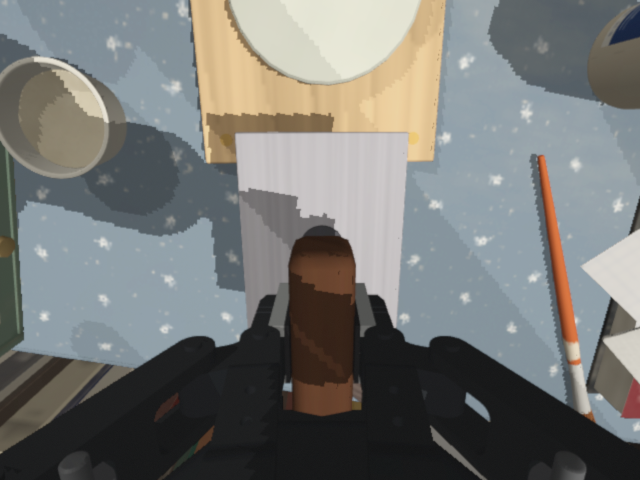

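View pics/s5.png

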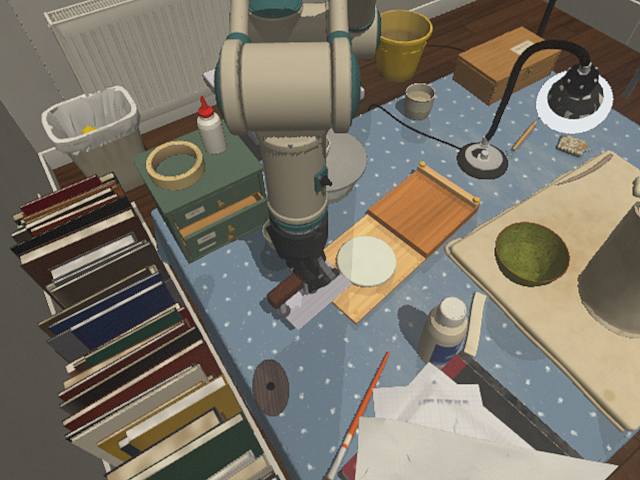

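View pics/t5.png

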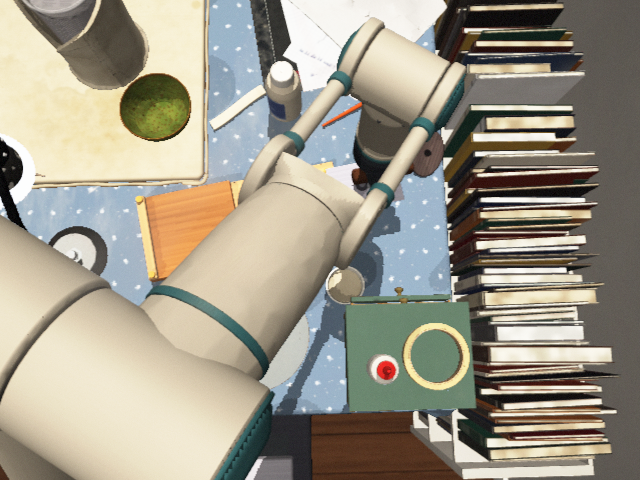

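Run:
```python
from m import *
c=camera('wrist'); s=observe()
def P(n,u,v,z):
    p=onplane(c,u,v,z); print(n,np.round(p,4),'tool',delta(p,s))
P('lowL',208,163,.01);P('lowR',435,159,.01)
P('rimnear',325,83,.019);P('rimR',418,20,.023);P('rimL',232,20,.023)
z=s['position'][2]-.035+.0025
P('edgeL',236,132,z);P('edgeR',408,132,z)
P('sideL',192,0,.01);P('sideR',443,0,.01)
a=c['frame'][:,:,::-1]; cv2.imwrite('pics/w5z.png',cv2.resize(a[0:180,180:460],None,fx=2.8,fy=2.8,interpolation=cv2.INTER_CUBIC))
```

```text
lowL [ 0.523  -0.2709  0.01  ] tool [ 47.7 -74.9 103.9]
lowR [ 0.6694 -0.2423  0.01  ] tool [ 50.1  74.2 103.9]
rimnear [ 0.5902 -0.2102  0.019 ] tool [95.7  2.  94.8]
rimR [ 0.6358 -0.1691  0.023 ] tool [128.1  54.1  90.8]
rimL [ 0.533  -0.1873  0.023 ] tool [128.2 -50.3  90.7]
edgeL [ 0.5545 -0.2437  0.0815] tool [ 68.9 -39.1  32.3]
edgeR [ 0.6317 -0.23    0.0815] tool [68.8 39.3 32.3]
sideL [ 0.5056 -0.1785  0.01  ] tool [141.8 -75.7 103.7]
sideR [ 0.65   -0.1529  0.01  ] tool [141.5  70.9 103.7]
```

View pics/w5z.png

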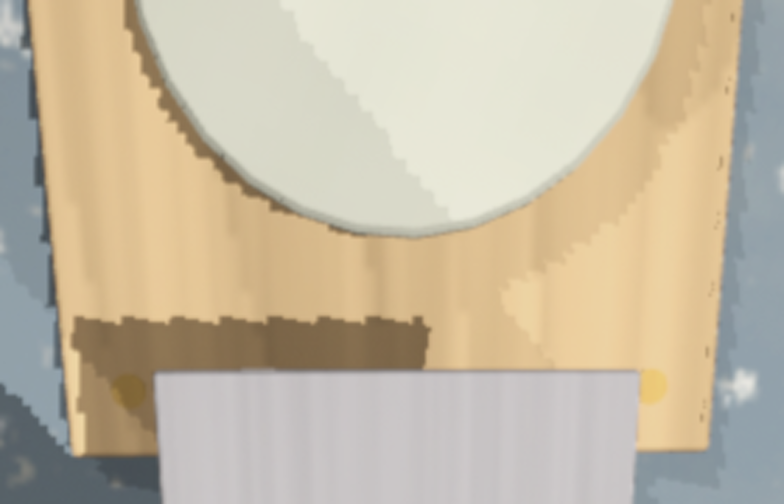

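Call:
step_arm --offset '[[2, 2, 20], [4, 4, 40], [4, 4, 55], [4, 4, 60], [4, 4, 60], [4, 4, 60]]' --turn '[[0, -0.02, -0.016], [0, -0.05, -0.016], [0, -0.05, -0.016], [0, -0.05, -0.016], [0, -0.05, -0.016], [0, -0.05, -0.016]]' --claw '[1, 1, 1, 1, 1, 1]'

```text
t: 7.58
position: [0.6089, -0.3007, 0.0548]
eef_rot: [179.9, 3.1, 101.0]
contact_force: [-0.0, 0.3, -2.8]
gripper_width: 0.0213
```

Run:
```python
from m import *
c=shot('wrist','w6.png'); s=observe(); print(s['position'],s['eef_rot'],s['contact_force'],s['torque'])
shot('side','s6.png'); a=cv2.imread('pics/s6.png'); cv2.imwrite('pics/s6z.png',cv2.resize(a[200:340,250:430],None,fx=4,fy=4,interpolation=cv2.INTER_CUBIC))
```

```text
[ 0.60889891 -0.30060157  0.05489125] [179.94235989   3.06498565 101.04348869] [-0.27683146 -0.17316112 -2.79521129] [-0.01447711  0.05036652 -0.02183311]
```

View pics/w6.png

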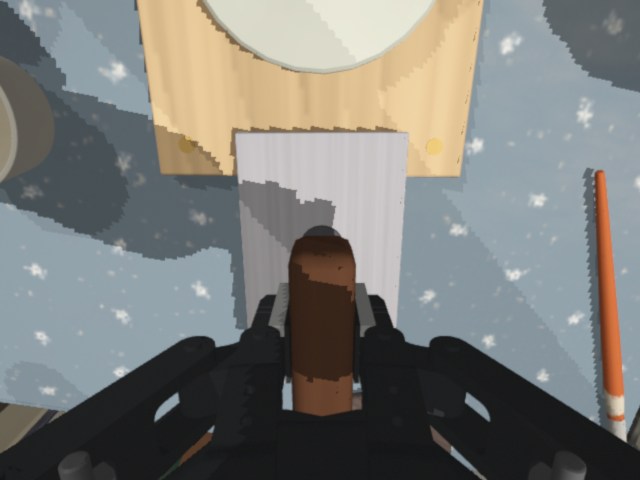

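View pics/s6z.png

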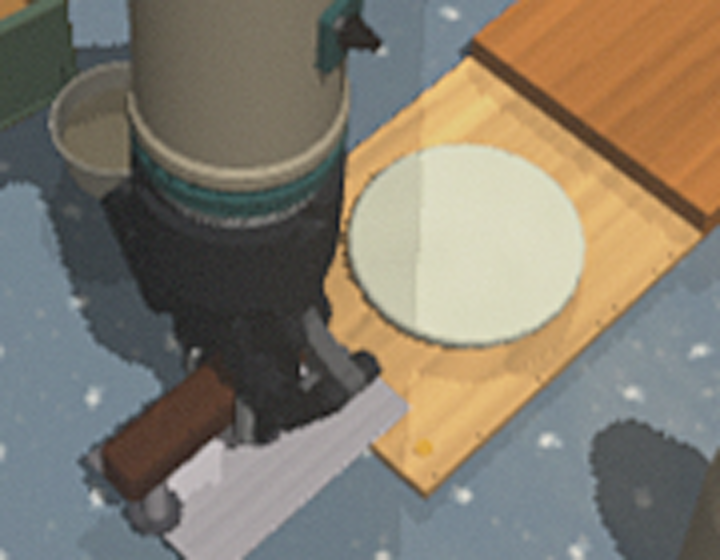

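Call:
step_arm --offset '[[0, 0, 3], [0, 0, 5], [0, 0, 5], [0, 0, 5]]' --turn '[[0, 0, 0], [0, 0, 0], [0, 0, 0], [0, 0, 0]]' --claw '[1, 1, 1, 1]'

```text
t: 8.18
position: [0.6089, -0.3007, 0.0498]
eef_rot: [179.9, 3.1, 101.1]
contact_force: [0.3, -0.5, -1.9]
gripper_width: 0.0215
```

Call:
step_arm --offset '[[0, 0, 1], [0, 0, 1], [0, 0, 1]]' --turn '[[0, 0, 0], [0, 0, 0], [0, 0, 0]]' --claw '[1, 1, 1]'

```text
t: 8.55
position: [0.6089, -0.3008, 0.0489]
eef_rot: [179.9, 3.1, 101.1]
contact_force: [-1.0, -0.7, -2.7]
gripper_width: 0.0213
```

Call:
step_arm --offset '[[0, 0, 1], [0, 0, 1], [0, 0, 1]]' --turn '[[0, 0, 0], [0, 0, 0], [0, 0, 0]]' --claw '[1, 1, 1]'

```text
t: 8.93
position: [0.609, -0.301, 0.0483]
eef_rot: [179.9, 3.1, 101.0]
contact_force: [-1.9, 0.6, 1.7]
gripper_width: 0.0215
```

Call:
step_arm --offset '[[0, 0, -0.8], [8, 0, -1.2], [16, 0, -1.7], [24, 0, -2.1], [32, 0, -2.5], [40, 0, -2.9], [40, 0, -2.9]]' --turn '[[0, 0, 0], [0, 0, 0], [0, 0, 0], [0, 0, 0], [0, 0, 0], [0, 0, 0], [0, 0, 0]]' --claw '[1, 1, 1, 1, 1, 1, 1]'

```text
t: 9.8
position: [0.6012, -0.2608, 0.0491]
eef_rot: [179.9, 3.1, 101.1]
contact_force: [0.1, -0.3, -2.0]
gripper_width: 0.0212
```

Run:
```python
from m import *
c=shot('wrist','w7.png'); s=observe(); print(s['position'],s['eef_rot'],s['contact_force'],s['torque'])
shot('side','s7.png'); a=cv2.imread('pics/s7.png'); cv2.imwrite('pics/s7z.png',cv2.resize(a[170:340,250:450],None,fx=4,fy=3.5,interpolation=cv2.INTER_CUBIC))
```

```text
[ 0.60138052 -0.26140169  0.04916878] [179.92413066   3.10240081 101.08272763] [-0.307247    0.0909376  -2.48816835] [ 0.06171737  0.02405335 -0.05974881]
```

View pics/w7.png

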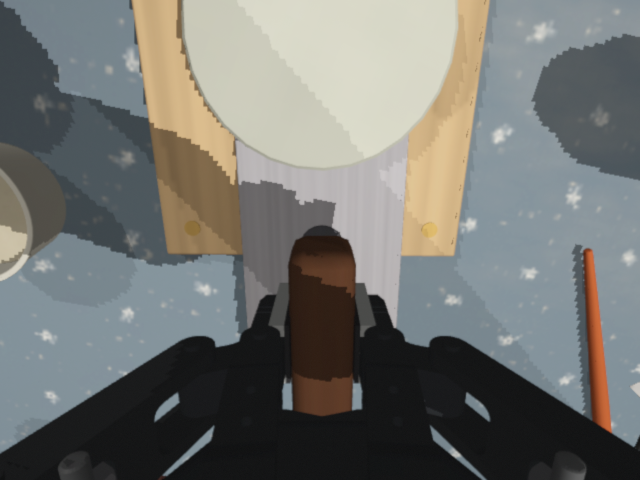

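View pics/s7z.png

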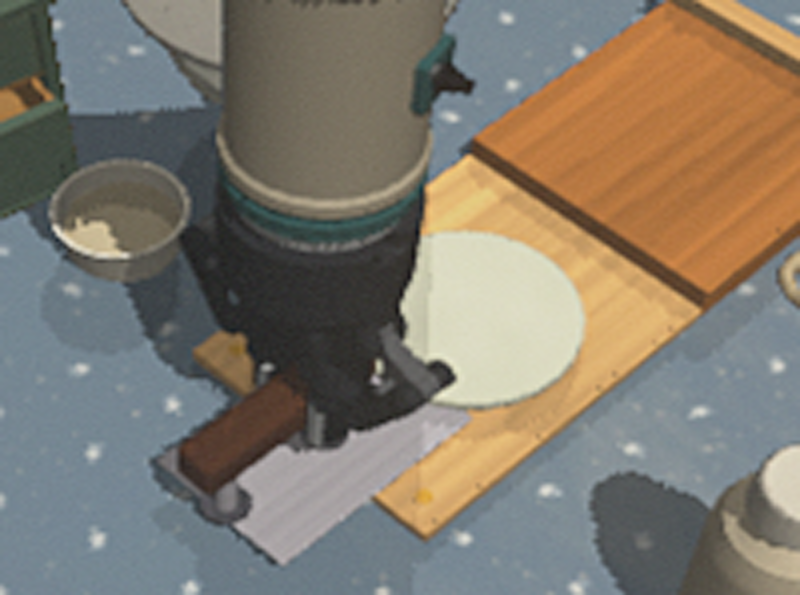

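Call:
step_arm --offset '[[6, 0, -0.3], [12, 0, -0.6], [18, 0, -1.0], [24, 0, -1.3], [30, 0, -1.6], [30, 0, -1.6]]' --turn '[[0, 0, 0], [0, 0, 0], [0, 0, 0], [0, 0, 0], [0, 0, 0], [0, 0, 0]]' --claw '[1, 1, 1, 1, 1, 1]'

```text
t: 10.65
position: [0.5955, -0.2314, 0.0491]
eef_rot: [179.9, 3.1, 101.1]
contact_force: [0.8, 0.3, -2.2]
gripper_width: 0.021
```

Run:
```python
from m import *
c=shot('wrist','w8.png'); s=observe(); print(s['position'],s['eef_rot'],s['contact_force'],s['torque'])
shot('side','s8.png'); a=cv2.imread('pics/s8.png'); cv2.imwrite('pics/s8z.png',cv2.resize(a[170:340,250:450],None,fx=4,fy=3.5,interpolation=cv2.INTER_CUBIC))
```

```text
[ 0.59557507 -0.23160734  0.04907871] [179.92720887   3.07440435 101.0823897 ] [ 0.33792135 -0.25799627 -1.30037081] [ 0.09780865  0.03273387 -0.05145294]
```

View pics/w8.png

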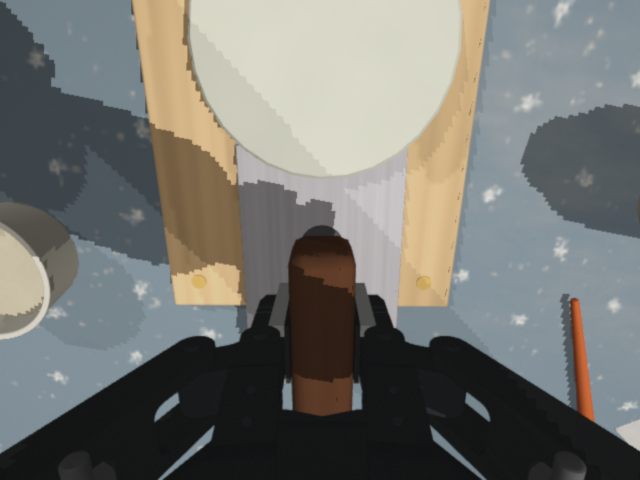

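View pics/s8z.png

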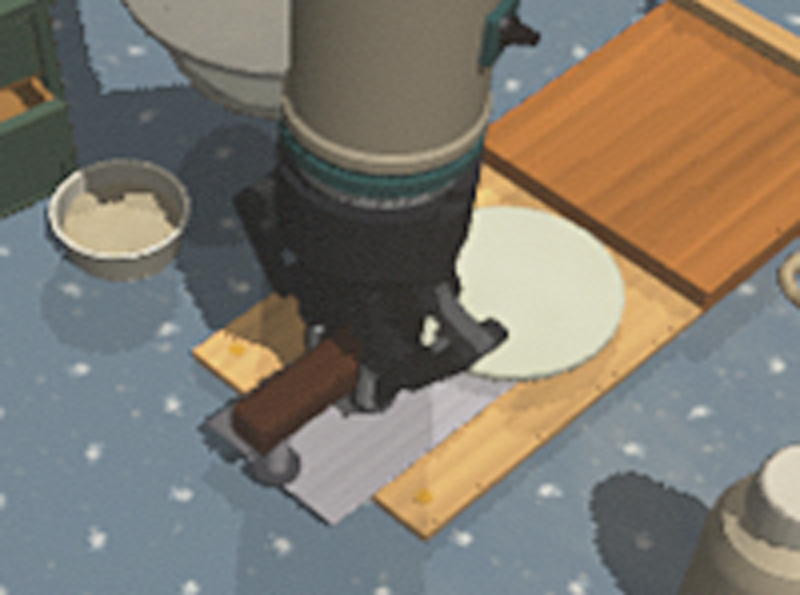

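Call:
step_arm --offset '[[3, 0, -0.2], [6, 0, -0.3], [8, 0, -0.4], [8, 0, -0.4]]' --turn '[[0, 0, 0], [0, 0, 0], [0, 0, 0], [0, 0, 0]]' --claw '[1, 1, 1, 1]'

```text
t: 11.25
position: [0.5941, -0.2237, 0.0491]
eef_rot: [179.9, 3.1, 101.1]
contact_force: [0.9, -0.8, -2.5]
gripper_width: 0.0211
```

Call:
step_arm --offset '[[2, 0, -0.1], [2, 0, -0.1], [2, 0, -0.1]]' --turn '[[0, 0, 0], [0, 0, 0], [0, 0, 0]]' --claw '[1, 1, 1]'

```text
t: 11.62
position: [0.5941, -0.223, 0.0494]
eef_rot: [179.9, 3.2, 101.1]
contact_force: [0.2, -4.7, -2.3]
gripper_width: 0.0215
```

Call:
step_arm --offset '[[2, 0, -0.1], [2, 0, -0.1], [2, 0, -0.1]]' --turn '[[0, 0, 0], [0, 0, 0], [0, 0, 0]]' --claw '[1, 1, 1]'

```text
t: 12.0
position: [0.5942, -0.2227, 0.0497]
eef_rot: [179.9, 3.4, 101.1]
contact_force: [0.0, -6.4, -3.2]
gripper_width: 0.021
```

Run:
```python
from m import *
c=shot('wrist','w9.png'); s=observe(); print(s['position'],s['eef_rot'],s['contact_force'],s['torque'])
shot('side','s9.png'); a=cv2.imread('pics/s9.png'); cv2.imwrite('pics/s9z.png',cv2.resize(a[170:340,250:450],None,fx=4,fy=3.5,interpolation=cv2.INTER_CUBIC))
```

```text
[ 0.59415204 -0.22269643  0.0496902 ] [179.86459492   3.37223209 101.14000811] [ 0.23527055 -6.19126496 -2.43047442] [-1.2691407  -0.02488849  0.0420248 ]
```

View pics/s9z.png

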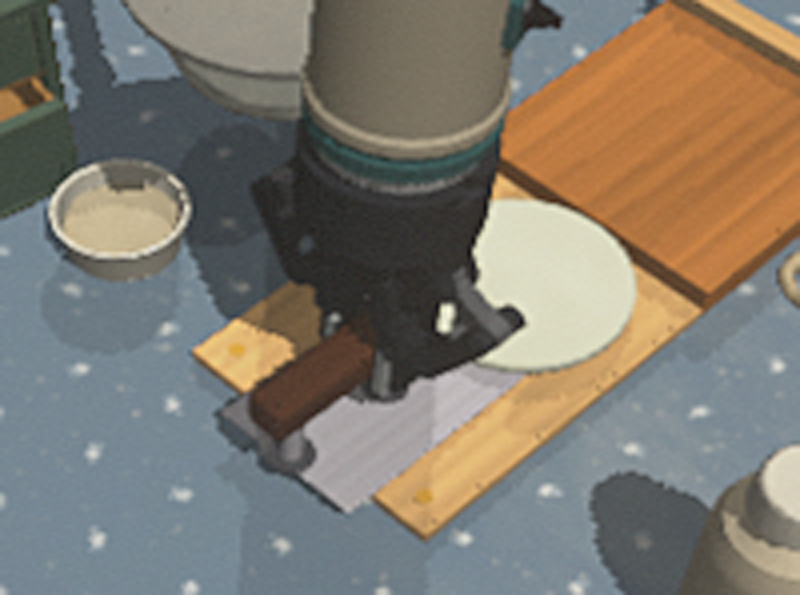

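```bash
cat > arc.py <<'E'
from m import *
def toolpt(s,pt):
    Rm=R.from_euler('xyz',s['eef_rot'],degrees=True).as_matrix()
    return np.array(s['position'])+Rm@(np.array(pt)/1000), Rm
E_=(69,0,32.5)
YAW=np.radians(101.1); U=np.array([np.cos(YAW),np.sin(YAW),0])
def T_of(th,r=92.):
    th=np.radians(th)
    if th<np.radians(14.04):
        x=-(r-20);z=5.; xx=x*np.cos(th)+z*np.sin(th); zz=-x*np.sin(th)+z*np.cos(th)
        sh=-(20*np.cos(th)+5*np.sin(th)-20) if 20*np.cos(th)+5*np.sin(th)>20 else 0
        return np.array([-20+xx+sh, -15+zz])
    if th<=np.pi/2:
        return np.array([-8*np.sin(th)-r*np.cos(th), -15+r*np.sin(th)])
    a=th-np.pi/2; h=r-15
    return np.array([-8*np.cos(a)+h*np.sin(a), h*np.cos(a)+8*np.sin(a)])
def save():
    s=observe(); t,_=toolpt(s,E_); np.save('ref.npy',t@U*1000+90.0); print(t,t@U*1000)
def cur(s):
    t,Rm=toolpt(s,E_); return np.array([t@U*1000-float(np.load('ref.npy')), t[2]*1000-25]),Rm,t
def rows(ths,r=92.):
    s=observe(); c,Rm,t=cur(s); print('now T',np.round(c,1),'f',np.round(s['contact_force'],1))
    for th,rr in zip(ths,np.broadcast_to(r,len(ths))):
        d=T_of(th,rr)-c; w=U*d[0]+np.array([0,0,d[1]]); print(th,np.round(T_of(th,rr),1),np.round(Rm.T@w,1).tolist())
E
python3 - <<'E'
from arc import *
save(); rows([0,3,6,10,14,18,22,26,30,34],[91,91,91.5,92,92,92,92,92.5,93,93])
E
```

```text
[ 0.58131576 -0.15699403  0.01319187] -265.9731464854378
now T [-90.  -11.8] f [-0.1 -6.1 -2.2]
0 [-91. -10.] [-1.1, 0.0, -1.7]
3 [-90.9  -6.3] [-1.2, 0.0, -5.5]
6 [-91.   -2.6] [-1.5, 0.0, -9.2]
10 [-90.6   2.4] [-1.4, 0.0, -14.2]
14 [-89.3   7.3] [-0.4, 0.0, -19.1]
18 [-90.   13.4] [-1.5, 0.1, -25.2]
22 [-88.3  19.5] [-0.1, 0.1, -31.3]
26 [-86.6  25.5] [1.2, 0.1, -37.5]
30 [-84.5  31.5] [2.9, 0.1, -43.6]
34 [-81.6  37. ] [5.5, 0.1, -49.2]
```

Call:
step_arm --offset '[[-1, 0, -1.7], [-1.2, 0, -5.5], [-1.5, 0, -9], [-1.4, 0, -14], [-1, 0, -19], [-1.2, 0, -25], [-0.5, 0, -31], [-0.5, 0, -31]]' --turn '[[0, 0, 0], [0, 0, 0], [0, 0, 0], [0, 0, 0], [0, 0, 0], [0, 0, 0], [0, 0, 0], [0, 0, 0]]' --claw '[1, 1, 1, 1, 1, 1, 1, 1]'

```text
t: 13.1
position: [0.594, -0.2211, 0.0813]
eef_rot: [179.8, 3.4, 101.1]
contact_force: [0.3, -0.7, -3.0]
gripper_width: 0.0213
```

Run:
```python
from arc import *
c=shot('wrist','w10.png'); 
shot('side','s10.png'); a=cv2.imread('pics/s10.png'); cv2.imwrite('pics/s10z.png',cv2.resize(a[150:320,270:470],None,fx=4,fy=3.5,interpolation=cv2.INTER_CUBIC))
print(observe()['torque'],observe()['eef_rot'])
rows([22,26,30,34,38,42,46,50,54,58,62],93)
```

```text
[-0.00443005  0.05883325  0.01635572] [179.86449757   3.36110856 101.1399825 ]
now T [-88.5  19.2] f [ 0.3 -0.8 -2.3]
22 [-89.2  19.8] [-0.8, 0.0, -0.6]
26 [-87.1  25.8] [1.0, 0.0, -6.6]
30 [-84.5  31.5] [3.2, 0.0, -12.5]
34 [-81.6  37. ] [5.8, 0.0, -18.2]
38 [-78.2  42.3] [8.9, 0.1, -23.6]
42 [-74.5  47.2] [12.3, 0.1, -28.8]
46 [-70.4  51.9] [16.1, 0.1, -33.7]
50 [-65.9  56.2] [20.3, 0.1, -38.3]
54 [-61.1  60.2] [24.9, 0.1, -42.6]
58 [-56.1  63.9] [29.7, 0.1, -46.5]
62 [-50.7  67.1] [34.9, 0.1, -50.0]
```

View pics/s10z.png

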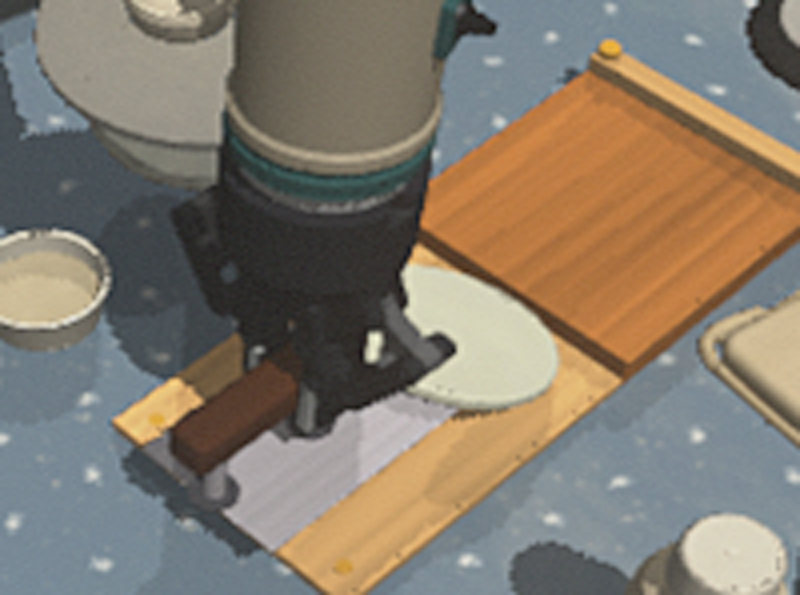

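View pics/w10.png

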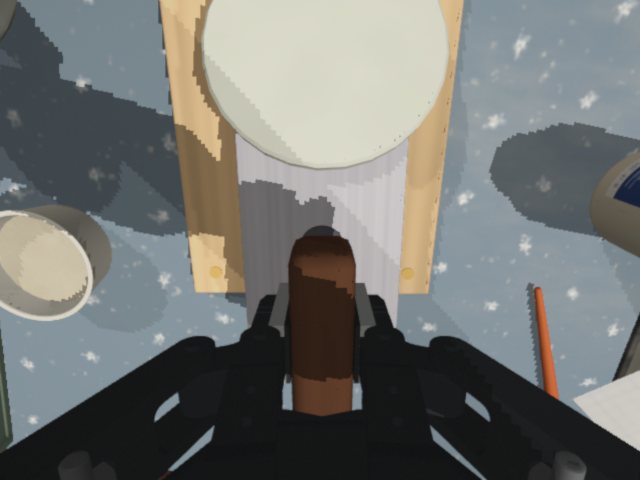

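Call:
step_arm --offset '[[1, 0, -6.6], [3.2, 0, -12.5], [5.8, 0, -18], [9, 0, -23.6], [12.3, 0, -28.8], [16, 0, -33.7], [20.3, 0, -38.3], [24.9, 0, -42.6], [29.7, 0, -46.5], [29.7, 0, -46.5]]' --turn '[[0, 0, 0], [0, 0, 0], [0, 0, 0], [0, 0, 0], [0, 0, 0], [0, 0, 0], [0, 0, 0], [0, 0, 0], [0, 0, 0], [0, 0, 0]]' --claw '[1, 1, 1, 1, 1, 1, 1, 1, 1, 1]'

```text
t: 14.45
position: [0.5875, -0.1891, 0.1258]
eef_rot: [179.8, 3.4, 101.2]
contact_force: [0.1, -1.0, -2.2]
gripper_width: 0.0212
```

Run:
```python
from arc import *
c=shot('wrist','w11.png'); 
shot('side','s11.png'); a=cv2.imread('pics/s11.png'); cv2.imwrite('pics/s11z.png',cv2.resize(a[150:320,270:470],None,fx=4,fy=3.5,interpolation=cv2.INTER_CUBIC))
print(observe()['torque'],observe()['eef_rot'])
rows([58,62,66,70,74,78,82,86,90,94,98],93)
```

```text
[0.0492381  0.06527118 0.04321152] [179.86125462   3.37427652 101.15137771]
now T [-56.1  63.9] f [ 0.7 -0.4 -2.3]
58 [-56.1  63.9] [0.0, -0.0, 0.0]
62 [-50.7  67.1] [5.1, 0.0, -3.5]
66 [-45.1  70. ] [10.6, 0.0, -6.7]
70 [-39.3  72.4] [16.2, 0.0, -9.5]
74 [-33.3  74.4] [22.1, 0.0, -11.8]
78 [-27.2  76. ] [28.1, 0.1, -13.7]
82 [-20.9  77.1] [34.4, 0.1, -15.2]
86 [-14.5  77.8] [40.7, 0.1, -16.3]
90 [-8. 78.] [47.2, 0.1, -16.9]
94 [-2.5 78.4] [52.6, 0.1, -17.6]
98 [ 2.9 78.4] [58.1, 0.1, -17.9]
```

View pics/s11z.png

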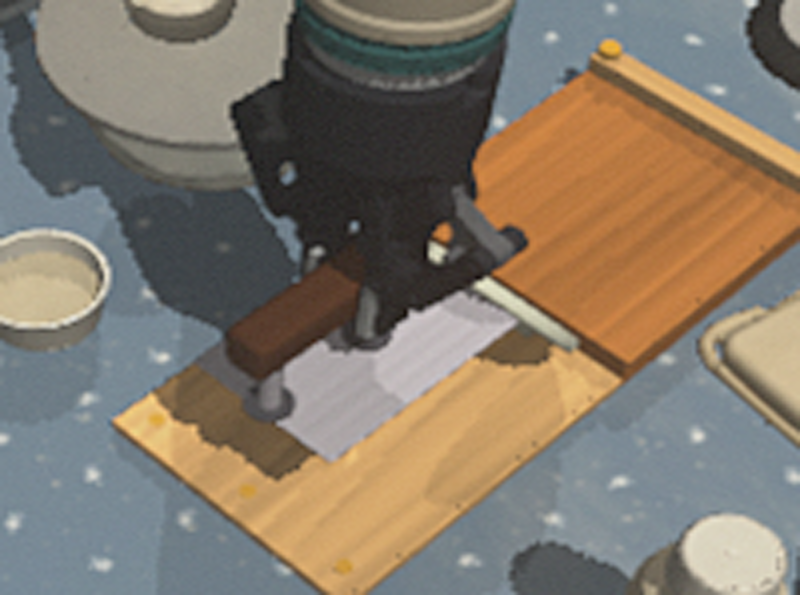

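View pics/w11.png

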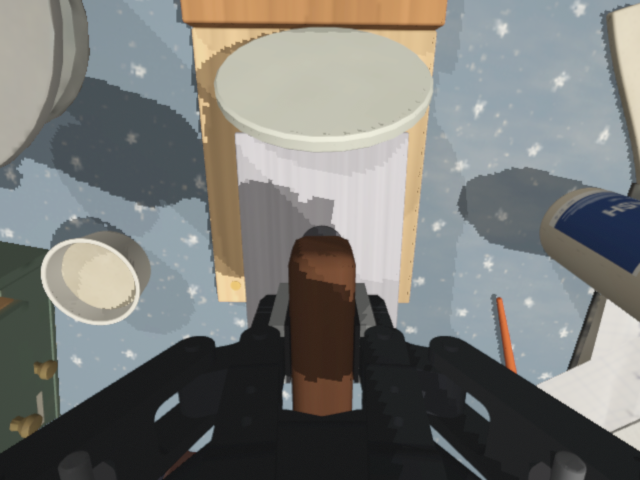

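Call:
step_arm --offset '[[5, 0, -3.5], [10.6, 0, -6.7], [16.2, 0, -9.5], [22, 0, -11.8], [28, 0, -13.7], [34.4, 0, -15.2], [40.7, 0, -16.3], [44, 0, -16.9], [44, 0, -16.9]]' --turn '[[0, 0, 0], [0, 0, 0], [0, 0, 0], [0, 0, 0], [0, 0, 0], [0, 0, 0], [0, 0, 0], [0, 0, 0], [0, 0, 0]]' --claw '[1, 1, 1, 1, 1, 1, 1, 1, 1]'

```text
t: 15.68
position: [0.5786, -0.1451, 0.1397]
eef_rot: [179.9, 3.4, 101.2]
contact_force: [0.9, -0.6, -2.0]
gripper_width: 0.0212
```

Run:
```python
from arc import *
c=shot('wrist','w12.png'); 
shot('side','s12.png'); a=cv2.imread('pics/s12.png'); cv2.imwrite('pics/s12z.png',cv2.resize(a[150:320,270:470],None,fx=4,fy=3.5,interpolation=cv2.INTER_CUBIC))
print(observe()['torque'],observe()['eef_rot'])
rows([86,90,94,98,102,106,110,114,118],93)
```

```text
[ 0.05753523 -0.00186277 -0.00537793] [179.86285265   3.37995301 101.15182269]
now T [-11.3  78.1] f [ 1.2 -0.4 -1.8]
86 [-14.5  77.8] [-3.2, -0.0, 0.5]
90 [-8. 78.] [3.3, 0.0, -0.1]
94 [-2.5 78.4] [8.7, 0.0, -0.8]
98 [ 2.9 78.4] [14.2, 0.0, -1.1]
102 [ 8.4 78. ] [19.6, 0.0, -1.0]
106 [13.8 77.2] [25.1, 0.0, -0.5]
110 [19.2 76. ] [30.5, 0.0, 0.3]
114 [24.4 74.5] [35.8, 0.0, 1.5]
118 [29.6 72.6] [41.1, 0.0, 3.1]
```

View pics/s12z.png

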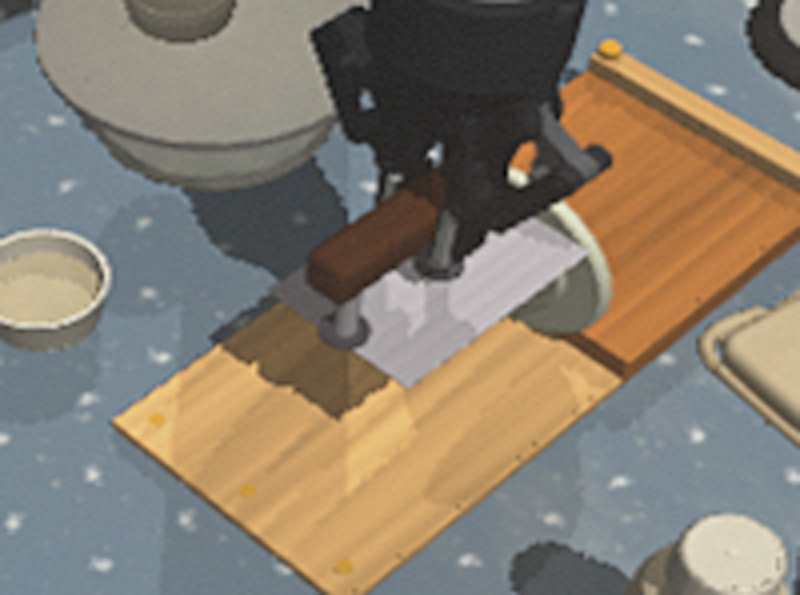

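View pics/w12.png

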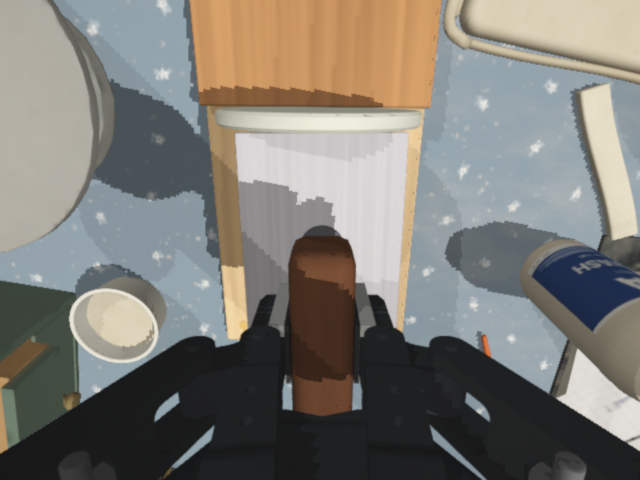

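Call:
step_arm --offset '[[4, 0, -0.3], [9, 0, -0.8], [14, 0, -1.1], [19, 0, -1], [24, 0, -0.8], [29, 0, 0], [29, 0, 0], [29, 0, 0]]' --turn '[[0, 0, 0], [0, 0, 0], [0, 0, 0], [0, 0, 0], [0, 0, 0], [0, 0, 0], [0, 0, 0], [0, 0, 0]]' --claw '[1, 1, 1, 1, 1, 1, 1, 1]'

```text
t: 16.77
position: [0.5732, -0.1171, 0.1379]
eef_rot: [179.9, 3.4, 101.2]
contact_force: [-0.3, -0.1, -2.2]
gripper_width: 0.0213
```

Run:
```python
from arc import *
c=shot('wrist','w13.png'); 
shot('side','s13.png'); a=cv2.imread('pics/s13.png'); cv2.imwrite('pics/s13z.png',cv2.resize(a[130:320,290:490],None,fx=4,fy=3.1,interpolation=cv2.INTER_CUBIC))
print(observe()['torque'],observe()['eef_rot'])
rows([86,90,94])
```

```text
[ 0.06897435  0.00526446 -0.00333714] [179.85529729   3.39162747 101.14486602]
now T [17.5 76.4] f [-0.8  0.3 -2.4]
86 [-14.4  76.8] [-31.8, -0.0, 1.6]
90 [-8. 77.] [-25.5, -0.0, 1.0]
94 [-2.6 77.4] [-20.1, -0.0, 0.3]
```

View pics/s13z.png

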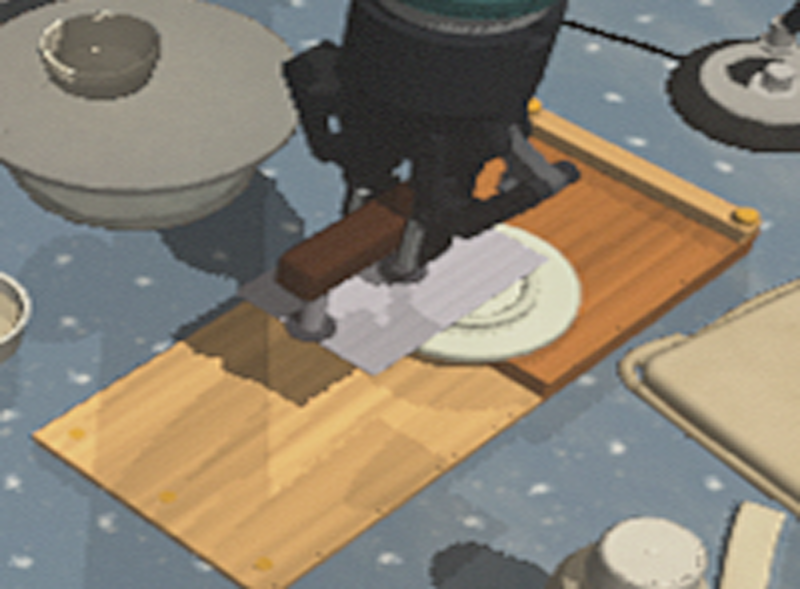

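View pics/w13.png

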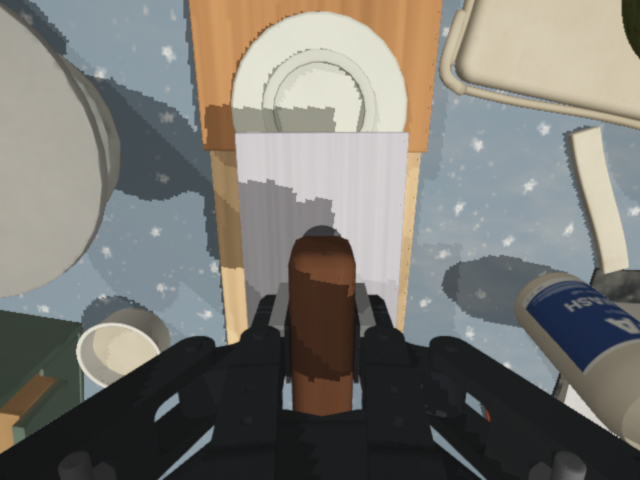

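Run:
```python
from arc import *
c=camera('wrist'); ref=float(np.load('ref.npy')); V=np.array([U[1],-U[0],0])*-1
s=observe(); t,_=toolpt(s,E_); y0=t@V*1000
def P(n,u,v,z):
    p=onplane(c,u,v,z); print(n,np.round(p,4),'X',round(p@U*1000-ref,1),'Y rel blade',round(p@V*1000-y0,1))
P('far rim top',320,12,.033);P('stepL',204,150,.025);P('stepR',428,150,.025);P('rimL',232,100,.033);P('rimR',407,100,.033); P('ringfar',318,48,.038)
P('sideL',188,0,.025);P('sideR',443,0,.025)
print(delta([s['position'][0],s['position'][1],.066]))
```

```text
far rim top [0.5479 0.0081 0.033 ] X 78.4 Y rel blade 0.8
stepL [ 0.487  -0.0842  0.025 ] X -0.4 Y rel blade 78.3
stepR [ 0.6336 -0.0555  0.025 ] X -0.5 Y rel blade -71.1
rimL [ 0.5036 -0.049   0.033 ] X 31.0 Y rel blade 55.2
rimR [ 0.6097 -0.0282  0.033 ] X 30.9 Y rel blade -52.9
ringfar [ 0.5504 -0.011   0.038 ] X 59.2 Y rel blade 2.0
sideL [0.4705 0.0007 0.025 ] X 86.1 Y rel blade 78.2
sideR [0.6173 0.0295 0.025 ] X 86.1 Y rel blade -71.4
[ 4.3 -0.2 71.8]
```

Call:
step_arm --offset '[[-25, 0, 1.5], [-50, 0, 3], [-70, 0, 4], [-69, 0, 24], [-67, 0, 50], [-66, 0, 70], [-65.6, 0, 76], [-65.6, 0, 76]]' --turn '[[0, 0, 0], [0, 0, 0], [0, 0, 0], [0, 0, 0], [0, 0, 0], [0, 0, 0], [0, 0, 0], [0, 0, 0]]' --claw '[1, 1, 1, 1, 1, 1, 1, 1]'

```text
t: 17.92
position: [0.587, -0.1861, 0.0659]
eef_rot: [179.9, 3.4, 101.1]
contact_force: [0.3, 0.2, -2.3]
gripper_width: 0.0212
```

Run:
```python
from arc import *
c=shot('wrist','w14.png'); 
shot('side','s14.png'); a=cv2.imread('pics/s14.png'); cv2.imwrite('pics/s14z.png',cv2.resize(a[130:320,290:490],None,fx=4,fy=3.1,interpolation=cv2.INTER_CUBIC))
s=observe();print(s['position'],s['torque'],s['eef_rot'])
rows([0])
```

```text
[ 0.58769965 -0.18622278  0.06688017] [0.07549878 0.06656634 0.01979938] [179.77083294   3.44348371 101.13935018]
now T [-53.    5.3] f [-0.4 -0.6 -2. ]
0 [-92. -10.] [-38.0, -0.1, 17.6]
```

View pics/s14z.png

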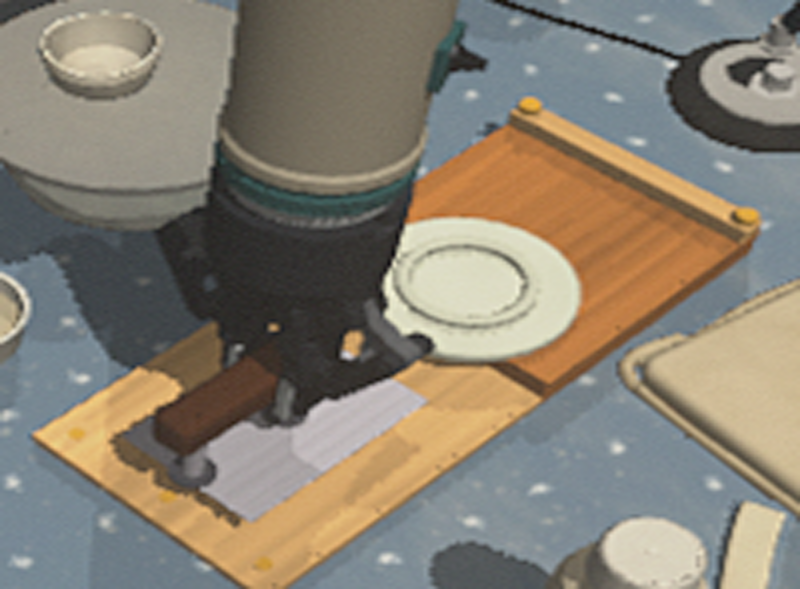

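View pics/w14.png

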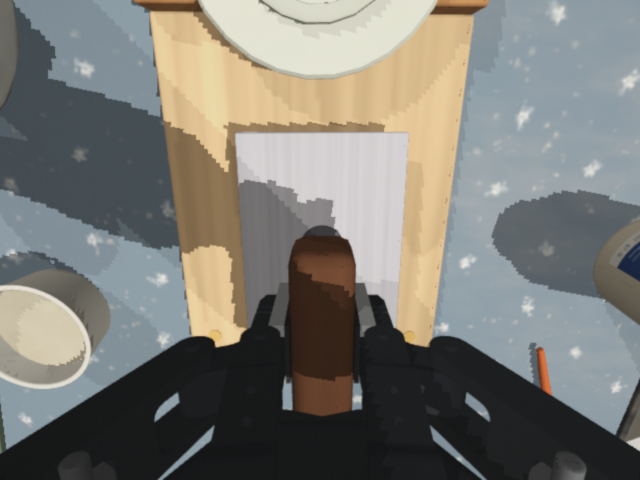

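Call:
step_arm --offset '[[10, 0, -0.6], [16, 0, -1], [20, 0, -1.2], [24, 0, -1.4], [28, 0, -1.7], [33, 0, -2], [38, 0, -2.3], [43, 0, -2.6], [48, 0, -2.9], [53, 0, -3.2]]' --turn '[[0, 0, 0], [0, 0, 0], [0, 0, 0], [0, 0, 0], [0, 0, 0], [0, 0, 0], [0, 0, 0], [0, 0, 0], [0, 0, 0], [0, 0, 0]]' --claw '[1, 1, 1, 1, 1, 1, 1, 1, 1, 1]'

```text
t: 19.27
position: [0.5774, -0.1338, 0.0669]
eef_rot: [179.8, 3.4, 101.1]
contact_force: [0.2, -2.4, -1.4]
gripper_width: 0.0211
```

Run:
```python
from arc import *
c=shot('wrist','w15.png'); 
shot('side','s15.png'); a=cv2.imread('pics/s15.png'); cv2.imwrite('pics/s15z.png',cv2.resize(a[130:320,290:490],None,fx=4,fy=3.1,interpolation=cv2.INTER_CUBIC))
s=observe();print(s['position'],s['torque'],s['eef_rot'])
rows([0])
```

```text
[ 0.57700675 -0.13319865  0.06675919] [0.08144696 0.0262319  0.00762818] [179.80010876   3.38438402 101.15300106]
now T [1.1 5.2] f [ 0.1  0.7 -1.2]
0 [-92. -10.] [-92.1, -0.2, 20.7]
```

View pics/s15z.png

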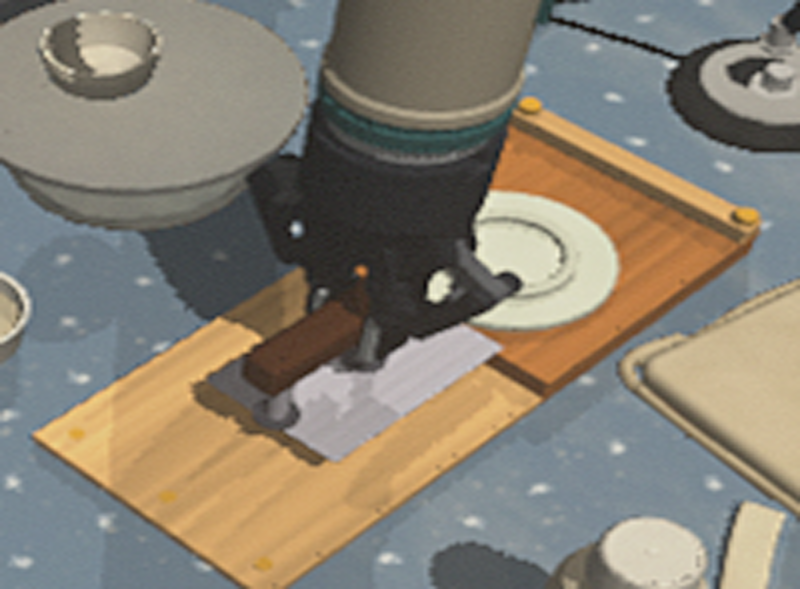

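View pics/w15.png

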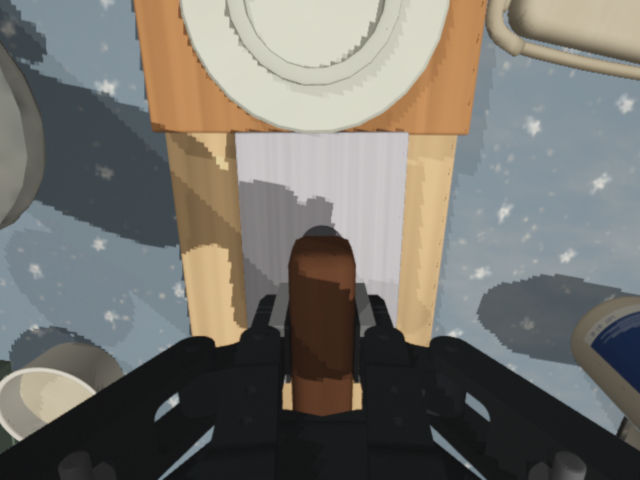

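Call:
step_arm --offset '[[4, 0, -0.2], [8, 0, -0.5], [12, 0, -0.7], [16, 0, -1], [20, 0, -1.2], [24, 0, -1.4], [28, 0, -1.7], [31, 0, -1.9], [31, 0, -1.9]]' --turn '[[0, 0, 0], [0, 0, 0], [0, 0, 0], [0, 0, 0], [0, 0, 0], [0, 0, 0], [0, 0, 0], [0, 0, 0], [0, 0, 0]]' --claw '[1, 1, 1, 1, 1, 1, 1, 1, 1]'

```text
t: 20.5
position: [0.5708, -0.1022, 0.0668]
eef_rot: [179.8, 3.3, 101.2]
contact_force: [-0.9, -0.5, -2.2]
gripper_width: 0.0211
```

Run:
```python
from arc import *
c=shot('wrist','w16.png'); 
shot('side','s16.png'); a=cv2.imread('pics/s16.png'); cv2.imwrite('pics/s16z.png',cv2.resize(a[130:320,290:490],None,fx=4,fy=3.1,interpolation=cv2.INTER_CUBIC))
s=observe();print(s['position'],s['torque'],s['eef_rot'])
rows([0])
```

```text
[ 0.5708891  -0.10248843  0.06678137] [0.0681405  0.00454548 0.03907208] [179.80851841   3.35850635 101.14833938]
now T [32.5  5.3] f [ 0.2 -0.4 -2.6]
0 [-92. -10.] [-123.4, -0.2, 22.6]
```

View pics/s16z.png

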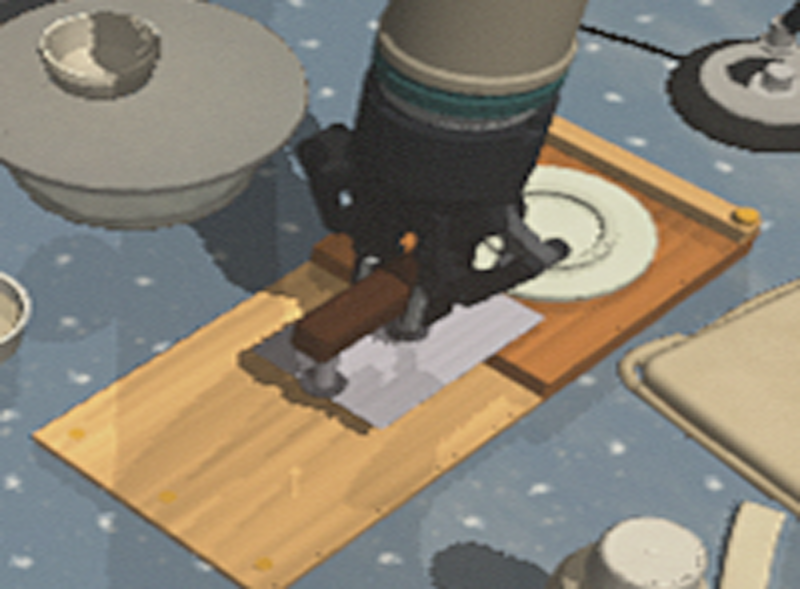

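View pics/w16.png

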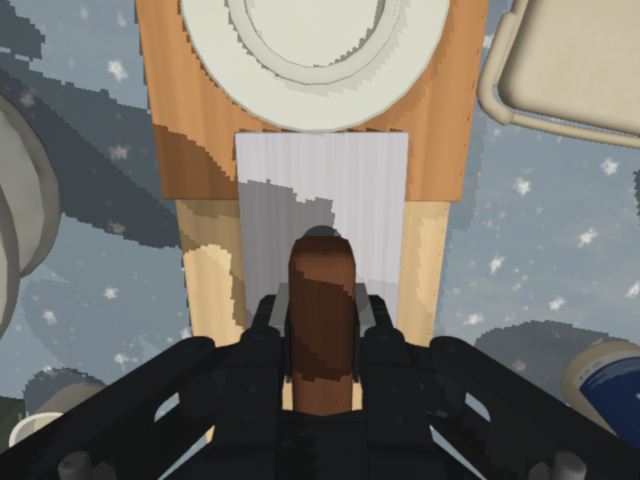

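Call:
step_arm --offset '[[1, 0, -0.1], [2, 0, -0.1], [3, 0, -0.2], [3, 0, -0.2]]' --turn '[[0, 0, 0], [0, 0, 0], [0, 0, 0], [0, 0, 0]]' --claw '[1, 1, 1, 1]'

```text
t: 21.1
position: [0.5704, -0.0995, 0.0668]
eef_rot: [179.8, 3.4, 101.2]
contact_force: [0.4, -1.1, -2.1]
gripper_width: 0.0219
```

Call:
step_arm --offset '[[1, 0, -0.1], [2, 0, -0.1], [3, 0, -0.2], [3, 0, -0.2]]' --turn '[[0, 0, 0], [0, 0, 0], [0, 0, 0], [0, 0, 0]]' --claw '[1, 1, 1, 1]'

```text
t: 21.6
position: [0.5697, -0.0963, 0.0668]
eef_rot: [179.8, 3.3, 101.1]
contact_force: [-0.4, -0.6, -2.1]
gripper_width: 0.0215
```

Call:
step_arm --offset '[[1, 0, -0.1], [2, 0, -0.1], [2, 0, -0.1]]' --turn '[[0, 0, 0], [0, 0, 0], [0, 0, 0]]' --claw '[1, 1, 1]'

```text
t: 21.98
position: [0.5693, -0.0943, 0.0668]
eef_rot: [179.8, 3.3, 101.1]
contact_force: [0.2, -1.1, -2.1]
gripper_width: 0.0209
```

Call:
step_arm --offset '[[1, 0, -0.1], [2, 0, -0.1], [2, 0, -0.1]]' --turn '[[0, 0, 0], [0, 0, 0], [0, 0, 0]]' --claw '[1, 1, 1]'

```text
t: 22.35
position: [0.5692, -0.0931, 0.0671]
eef_rot: [179.8, 3.4, 101.2]
contact_force: [-0.3, -5.0, -1.9]
gripper_width: 0.0212
```

Call:
step_arm --offset '[[1, 0, -0.1], [2, 0, -0.1], [2, 0, -0.1]]' --turn '[[0, 0, 0], [0, 0, 0], [0, 0, 0]]' --claw '[1, 1, 1]'

```text
t: 22.72
position: [0.5693, -0.0928, 0.0675]
eef_rot: [179.8, 3.6, 101.3]
contact_force: [-0.6, -7.0, -1.5]
gripper_width: 0.0213
```

Run:
```python
from arc import *
shot('side','s17.png'); a=cv2.imread('pics/s17.png'); cv2.imwrite('pics/s17z.png',cv2.resize(a[130:270,340:490],None,fx=5,fy=4,interpolation=cv2.INTER_CUBIC))
s=observe();print(s['position'],s['torque'],s['eef_rot'])
rows([0])
```

```text
[ 0.56931672 -0.09276018  0.06744339] [-1.38646519  0.01144878  0.12136714] [179.76135564   3.62008861 101.25099016]
now T [42.2  5.7] f [ 0.1 -6.6 -0.8]
0 [-92. -10.] [-132.9, -0.5, 24.1]
```

View pics/s17z.png

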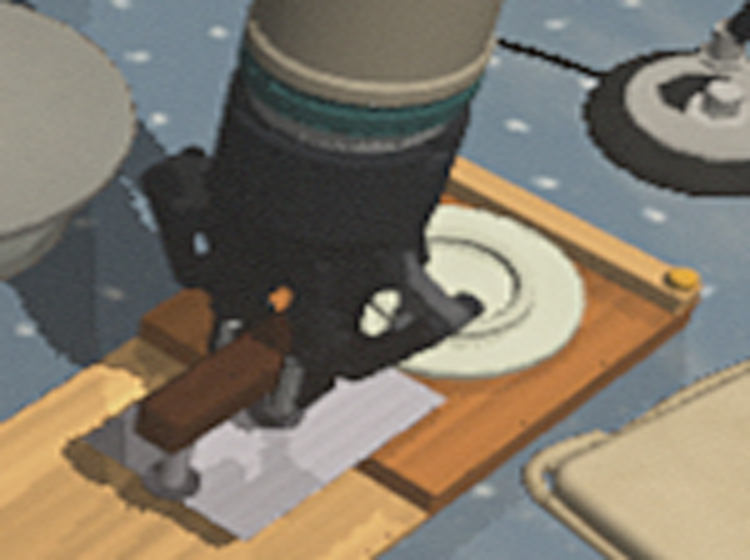

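Call:
step_arm --offset '[[2.3, 0, 0], [2.3, 0, 0], [2.3, 0, 0], [2.3, 0, 0]]' --turn '[[0, 0, 0], [0, 0, 0], [0, 0, 0], [0, 0, 0]]' --claw '[1, 1, 1, 1]'

```text
t: 23.28
position: [0.5695, -0.0925, 0.0677]
eef_rot: [179.7, 3.8, 101.3]
contact_force: [0.4, -8.0, -0.7]
gripper_width: 0.0215
```

Call:
step_arm --offset '[[2.2, 0, 0], [2.2, 0, 0], [2.2, 0, 0], [2.2, 0, 0], [2.2, 0, 0], [2.2, 0, 0], [2.2, 0, 0], [2.2, 0, 0]]' --turn '[[0, 0, 0], [0, 0, 0], [0, 0, 0], [0, 0, 0], [0, 0, 0], [0, 0, 0], [0, 0, 0], [0, 0, 0]]' --claw '[1, 1, 1, 1, 1, 1, 1, 1]'

```text
t: 24.28
position: [0.5696, -0.0923, 0.068]
eef_rot: [179.7, 4.1, 101.4]
contact_force: [1.1, -7.3, -0.3]
gripper_width: 0.0214
```

Run:
```python
from arc import *
c=shot('wrist','w18.png')
s=observe();print(s['position'],s['torque'],s['eef_rot'],s['contact_force'])
rows([0])
```

```text
[ 0.56961519 -0.09231766  0.06802249] [-1.64133732 -0.03076004  0.09996838] [179.71571659   4.05732493 101.40031413] [ 0.43787671 -8.18832551 -1.0675582 ]
now T [42.2  5.7] f [ 0.4 -8.2 -1.1]
0 [-92. -10.] [-132.8, -0.8, 25.2]
```

View pics/w18.png

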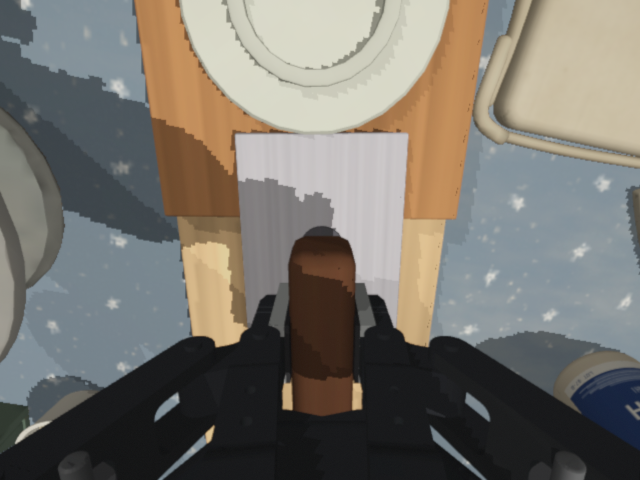

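Call:
step_arm --offset '[[-10, 0, 0.7], [-25, 0, 1.8], [-45, 0, 3.2], [-65, 0, 4.6], [-80, 0, 5.6], [-80, 0, 5.6], [-80, 0, 5.6], [-80, 0, 5.6]]' --turn '[[0, 0, 0], [0, 0, 0], [0, 0, 0], [0, 0, 0], [0, 0.03, 0], [0, 0.07, 0], [0, 0.07, 0], [0, 0.07, 0]]' --claw '[1, 1, 1, 1, 1, 1, 1, 1]'

```text
t: 25.32
position: [0.5853, -0.1712, 0.0679]
eef_rot: [179.7, 0.1, 101.4]
contact_force: [-0.3, 0.8, -1.5]
gripper_width: 0.0215
```

Run:
```python
from arc import *
c=shot('wrist','w19.png')
s=observe();print(s['position'],s['torque'],s['eef_rot'],s['contact_force'])
rows([0]); print(dturn([180,0,101.1]),delta([s['position'][0],s['position'][1],.0455]))
```

```text
[ 0.58522317 -0.17086941  0.06791433] [ 0.04320825 -0.00108743  0.03105081] [1.79744337e+02 4.32556682e-02 1.01423343e+02] [ 0.6022637   0.13832506 -2.45151094]
now T [-35.4  10.4] f [ 0.6  0.1 -2.5]
0 [-92. -10.] [-56.6, -0.4, 20.4]
[0.0045 0.0007 0.0056] [ 0.  -0.1 22.4]
```

View pics/w19.png

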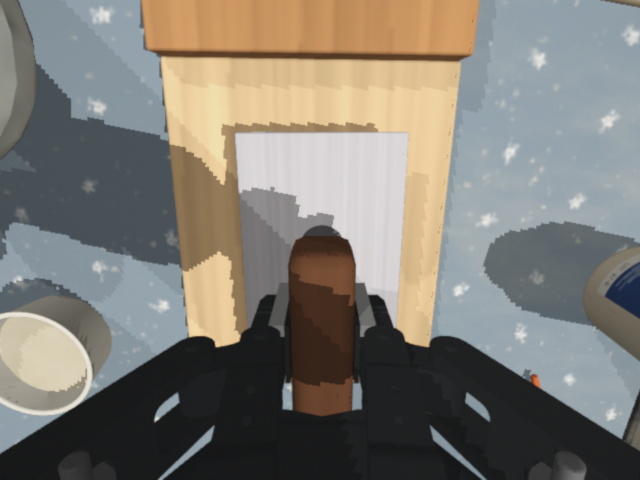

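Level now; lower onto the lower level of the board.

Call:
step_arm --offset '[[0, 0, 8], [0, 0, 16], [0, 0, 20], [0, 0, 21.5], [0, 0, 21.5]]' --turn '[[0.0045, 0, 0.005], [0.0045, 0, 0.005], [0.0045, 0, 0.005], [0.0045, 0, 0.005], [0.0045, 0, 0.005]]' --claw '[1, 1, 1, 1, 1]'

```text
t: 26.0
position: [0.5854, -0.1709, 0.0464]
eef_rot: [-180.0, 0.0, 101.1]
contact_force: [0.2, 0.7, -2.1]
gripper_width: 0.0211
```

Call:
step_arm --offset '[[0, 0, 1], [0, 0, 1], [0, 0, 1]]' --turn '[[0, 0, 0], [0, 0, 0], [0, 0, 0]]' --claw '[1, 1, 1]'

```text
t: 26.38
position: [0.5854, -0.1709, 0.0455]
eef_rot: [180.0, 0.1, 101.1]
contact_force: [0.5, -0.7, -3.1]
gripper_width: 0.0211
```

Call:
step_arm --offset '[[0, 0, 1], [0, 0, 1], [0, 0, 1]]' --turn '[[0, 0, 0], [0, 0, 0], [0, 0, 0]]' --claw '[1, 1, 1]'

```text
t: 26.75
position: [0.5855, -0.1709, 0.0451]
eef_rot: [180.0, 0.1, 101.1]
contact_force: [-2.0, 0.4, 5.3]
gripper_width: 0.0212
```

Call:
step_arm --offset '[[0, 0, 0], [0, 0, 0], [0, 0, 0], [0, 0, 0], [0, 0, 0], [0, 0, 0]]' --turn '[[0, 0, 0], [0, 0, 0], [0, 0, 0], [0, 0, 0], [0, 0, 0], [0, 0, 0]]' --claw '[0.6, 0.4, 0.2, 0, 0, 0]'

```text
t: 27.5
position: [0.5855, -0.1709, 0.0451]
eef_rot: [180.0, 0.1, 101.1]
contact_force: [0.8, -0.0, -0.7]
gripper_width: 0.0856
```

Call:
step_arm --offset '[[0, 0, -10], [0, 0, -30], [0, 0, -60], [0, 0, -110], [0, 0, -160], [0, 0, -200], [0, 0, -200]]' --turn '[[0, 0, 0], [0, 0, 0], [0, 0, 0], [0, 0, 0], [0, 0, 0], [0, 0, 0], [0, 0, 0]]' --claw '[0, 0, 0, 0, 0, 0, 0]'

```text
t: 28.38
position: [0.5873, -0.1715, 0.2501]
eef_rot: [179.5, 0.4, 101.1]
contact_force: [-1.0, -0.4, -0.8]
gripper_width: 0.0855
```

Run:
```python
from arc import *
c=shot('wrist','w20.png'); print(rec('coaster_center',c),rec('lifter_grip',c))
c=shot('side','s20.png'); print(rec('coaster_center',c),rec('lifter_grip',c),rec('wax_pot_center',c))
a=cv2.imread('pics/s20.png'); cv2.imwrite('pics/s20z.png',cv2.resize(a[130:330,290:490],None,fx=4,fy=3,interpolation=cv2.INTER_CUBIC))
s=observe();print(s['t'],s['position'],s['contact_force'],s['gripper_width'])
```

```text
[(0.92, [0.5522, -0.0136, 0.0366])] [(0.57, [0.5841, -0.1643, 0.0135])]
[(0.85, [0.5458, 0.0219, 0.0317])] [(0.68, [0.6014, -0.1779, 0.0096])] [(0.94, [0.4339, -0.2615, 0.0181])]
28.725 [ 0.58470177 -0.17044122  0.243579  ] [-0.3407686   0.42635873 -0.79376956] 0.08517631584021627
```

View pics/w20.png

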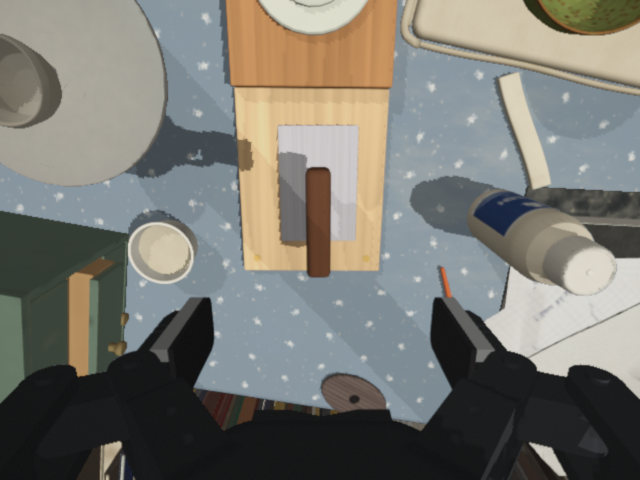

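View pics/s20z.png

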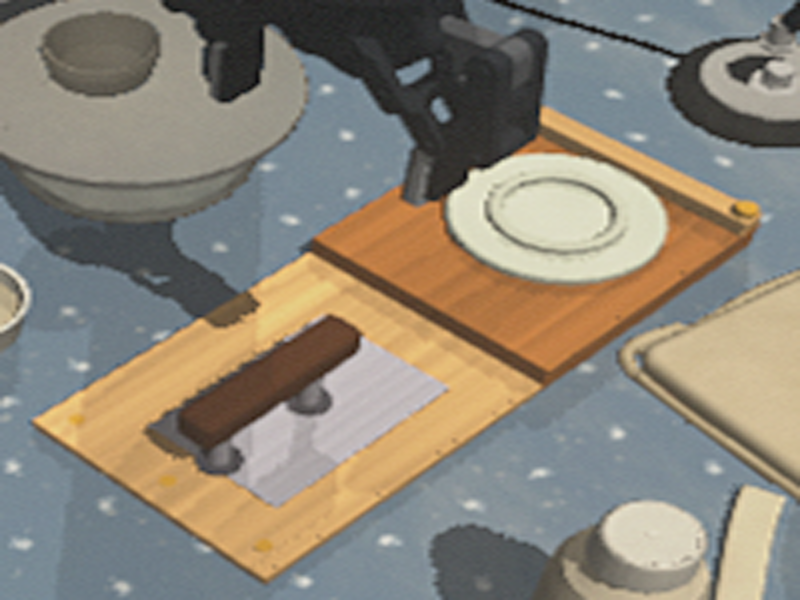

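Run:
```python
from arc import *
ref=float(np.load('ref.npy')); V=np.array([-U[1],U[0],0]); c=camera('side'); w=camera('wrist')
u,v=(556.5)/4+290-.5,217.5/3+130-.5
m=np.array([.5603,-.0699,.025])
for n,p in [('coaster side',onplane(c,u,v,.033)),('stepmid wrist',(onplane(w,232,87,.025)+onplane(w,390,87,.025))/2)]:
    print(n,np.round(p,4),'X',round(p@U*1000-ref,1),'Y',round((p-m)@V*1000,1))
s=observe(); print(s['t'])
close_job()
```

```text
coaster side [0.5456 0.0225 0.033 ] X 93.0 Y -3.4
stepmid wrist [ 0.5548 -0.07    0.025 ] X 0.5 Y 5.4
28.825
the job is handed in; nothing more can be done
```

The coaster now lies foot ring up on the upper level, against the fence. I handed the job in at 28.8 s of the allowed 72 s.

**What I did:**
1. I gripped the lifter by its handle, slid the blade under the coaster's overhang and pushed the coaster up to the step.
2. I raised it in an arc to upright and tipped it over onto the upper level.
3. I slid it to the fence with the blade edge. The push peaked at 8.2 N in the readings and stayed at about 7–8 N for roughly 1.5 s. Forces were only read at the end of each move.
4. I laid the lifter flat on the lower level, with its working edge about 35 mm behind the step. That leaves it roughly 75 mm from the coaster.

**Last checks:**
- **Coaster position:** its centre is 97 mm beyond the step by the arm's contact position, but 93 mm by the side camera. Both are within the allowed 55–106 mm.
- **Coaster sideways:** it is about 3 mm off the board's centre line, also within limits. The wrist and earlier views put that centre line up to 5 mm apart.
- **Lifter:** the pictures show it flat on its blade and clear of the coaster.
- **Wax pot:** it reads within about 2 mm of its starting place.
- **Fingers and arm:** I saw no contact with the coaster in any of the pictures.

Two readings were off. Heights measured from the two fixed cameras came out up to about 7 mm low (13 mm at one end of the step edge), so I used the board's given heights and confirmed the lower level by blade contact. The recogniser's lifter height was also too low (about 10–14 mm, against the 68 mm expected), so I judged the lifter by eye and by contact force.

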